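# Un-nest the small totes, put the spare caster away and re-stack them

## Robot

A 6-joint arm with a two-finger parallel gripper is mounted at the origin on the work surface. World frame = base frame: x ahead of the robot, y to its left, z up, the work surface at z = 0. Lengths are in m, angles in rad, forces in N, time in s.
With the tool pointing down it reaches from about 0.375 to 0.9 m from the base axis. Payload 3.1 kg.
Tool frame: the origin (TCP) lies on the centre line of the jaws, within the pads' length; the fingertips stand robot.tip_reach ahead of it and the grasp point (between the pads) is the TCP (robot.tip_reach is the distance from the TCP to the fingertips, in m); z points along the fingers, y is the direction in which the jaws open and shut (so a half turn about z gives the same grasp; the last joint's range is limited). The gripper opens to 87 mm and grips with 3 to 60 N. Pads are 19 mm wide; open, the fingers measure 117 mm over their backs; the gripper's body (75 mm by 190 mm) begins 51 mm behind the grasp point.
Start: joints at [-1.304, 0.527, 1.433, -0, 1.181, -0.178], TCP at [0.27, -0.564, 0.242] pointing down, gripper open.
Joint ranges: [-3.08, 3.08], [-0.75, 2.2], [0.22, 2.44], [-1.43, 4.57], [0, 2.65], [-2.85, 2.85]. Speed limits (rad/s): [2.79, 2.79, 3.14, 3.14, 3.14, 3.14].

## Interface

Orientations are given as a unit quaternion [x, y, z, w].
In Python, from rig import telemetry, viewer, robot gives the robot as it stands. The module is installed in compiled form; this text tells all that it offers.
- The arm moves only by the tool step_arm, never from a script. Its argument "targets" is a list of rows, each an object of numbers: "dx", "dy", "dz": the shift along the tool's x, y, z in m; "rx", "ry", "rz": the turn, a rotation vector about the tool's x, y, z in degrees. In form: [{"dx": .., "dy": .., "dz": .., "rx": .., "ry": .., "rz": ..}, ...]. A call has exactly 5 rows; each row is the pose to reach, as a shift and turn from the pose measured when the call began, along the tool's axes at that moment; what a row does not reach only later rows make up. A row lasts 1/8 s, in which the tool goes at most 62.5 mm and 10.7 degrees, less where a joint would pass 70% of its speed; a pose out of reach is approached as far as the arm can. A call with a gripper value outside its range is refused whole. "gripper" is the opening, from 0 (shut) to 1 (fully open), set as the call begins (left out, the last holds). The fingers move at their own pace and stop on an object; "force" is the grip in N (left out, the last holds). Time passes only in rows, so rows that repeat a pose let the fingers close, or fill a call up. It gives the time, the measured TCP pose, the force and the opening at its end, in the units of the state.
- telemetry.get_obs(): the state, without advancing time (a new reading comes with each control period).
- viewer.camera(name): name is "scene" or "side" or "wrist"; returns a dict with "img" (400x640x3 uint8, blue, green, red), "depth" (400x640 float32, m along the optical axis (not along the pixel's ray), 0 where there is no reading), "K" (3x3 intrinsics, pixels), "k1" (the pictures are not rectified: a ray, as slopes to the right and down, at radius r is drawn at 1 + k1 r^2 times it, then the intrinsics apply), "R" (3x3) and "t" (3): a world point X has camera coordinates R X + t. Camera axes: x right, y down, z forward; pixel columns grow to the right and rows downward; lengths in m; the calibration is good to about 2 mm. A picture is of the moment at which its call begins.
- robot.hand_in(): hands the job in, once; it reports no verdict.
The state is a dict: "time": time; "q": joint angles; "joint_velocities": joint speeds; "joint_torque": joint torques, N m; "position": TCP position; "tool_rot": TCP orientation; "ft_force": force on the tool from outside, world axes, zero at the start; "moment": the same for the moment, N m; "grip_width": finger opening in m.
Only numpy, scipy, OpenCV 4.12 (cv2) and the standard library are available. Lean on these libraries where they do the work, as an engineer would, in place of code of your own. Each camera call takes 0.05 s, during which the arm holds its last target.

## Task

The two small grey totes are stored one nested inside the other. Take the top one out and stand it on the bench, put the spare caster into the bottom tote, then set the top tote back on it turned end for end, so that it is properly stacked, level on the stacking posts above the caster, instead of nested. The bottom tote stays where it is, and don't knock the other things on the bench about.

Things in the scene. Friction and masses are not known exactly. Their poses are not given: they have to be found in the camera images.
- lower_tote: Bottom tote of the nested pair: grey plastic half-turn stack-nest tote, open top, loose, on the bench left or right of centre, any yaw, about 160 g (varies). Origin: centre of its underside; x along its length towards the finger-pull end, y across, z up. 172 (x) x 66 (y) x 80 mm high. Upper half (z 40 to 80 mm): upright rim band 172 x 66 mm outside, walls 3 mm, flat parallel sides to grip across y.
- lower_tote_in (a point): Centre of the bottom tote's inner floor, 3 mm above its underside. The lower half is a narrower tub with slightly sloping 3 mm walls: inside 122 (x) x 43 (y) mm at the floor, 127 x 52 mm at z 37 mm; outside 128 x 49 and 133 x 58 mm. Above it the rim band is 166 x 60 mm inside, but for the posts.
- lower_tote_rim (a point): Centre of the bottom tote's mouth, z 80 mm. Inside the band of each tote stand three stacking posts with flat tops 10 mm below the rim (z 70): one in the middle of the pull end (x 69 to 83, y -9.5 to 9.5 mm), two in the corners of the other end (x -69 to -83, |y| 12.5 to 30 mm).
- upper_tote: Top tote, like the bottom one in shape, size, mass, origin and axes. It starts nested in it, the same way round, its underside 43 mm above the other's: only its 40 mm rim band shows above the bottom tote's rim. It has 1 to 2 mm of play, comes out straight up and is free after 40 mm. The middle of the bench, between totes and caster, is clear to stand it on (a spot 230 mm across).
- upper_tote_foot (a point): Underside centre of the top tote's single foot, at x -71, y 0, z 0 mm in its frame (end away from the pull). Each tote has three feet outside its tub, flush with the underside: this one (|y| to 10 mm, out to x -77 mm) and two at the pull end (|y| 12 to 24 mm, out to x 77 mm).
- lower_tote_pull (a point): Finger pull of the bottom tote: a flat lip 40 mm wide, 4 mm thick, sticking 14 mm out of the +x end near the rim; the point lies at x 93, y 0, z 72 mm in its frame.
- upper_tote_pull (a point): Finger pull of the top tote, same lip and place in its own frame. Pulls at the same end: the feet pass beside the posts and the top tote nests (undersides 43 mm apart). Pulls at opposite ends: its feet stand on the posts and it stacks, undersides 70 mm apart, 10 mm down inside the rim with 4 to 5 mm of play either way, clear of the caster.
- caster: Spare swivel caster, loose on the bench on the other side from the totes, standing on its square 36 x 36 x 3 mm steel plate, wheel up, any yaw; 61 mm high, about 140 g (varies). Origin: centre of the plate's underside; z up; y along the axle. Two flat upright fork legs, 28 mm over their outer faces (y), 24 mm wide (x), z 12 to 52 mm, are good to grip across y.
- caster_mid (a point): Point on the caster's z axis, 30 mm above the plate's underside. The rubber wheel between the fork legs is 42 mm across and 18 mm wide, its axle 40 mm and its top 61 mm above the plate's underside.
- other_tote: A third, single tote of the same kind, empty, standing by itself beyond the work area towards the far side of the bench. Not part of the job: leave it. Origin and axes as for the others.
- hammer: Hammer lying on the far left of the bench, 260 mm long; leave it. Origin at its middle.
- screwdriver: Screwdriver lying crosswise just beyond the clear middle of the bench, about 200 mm long; leave it. Origin at its middle.
- wrench: Open-ended wrench lying on the far right, 180 mm long; leave it. Origin at its middle.
- tape_measure: Black tape measure, 70 x 40 x 60 mm, standing on the far side of the bench right of the middle; leave it. Origin under its centre.
- spray_can: Plain aluminium spray can, 58 mm across and 170 mm tall, at the left side; leave it. Origin under its centre.
- jar: Glass jar with a steel lid, 70 mm across and 85 mm tall, at the right side; leave it. Origin under its centre.

How it is judged:
On the way, in this order (a step that is already met when the one before it is completed fails the run):
1. the top tote stands upright on the bench, clear of the bottom tote, and is released (height (world z) of upper_tote below 0.006 m and angle between upper_tote's own z axis and vertical below 0.05 rad and contact force between the fingers and upper_tote below 0.1 N), for 0.2 s.
2. the caster is inside the bottom tote and is released (x of caster_mid in the frame of lower_tote between -0.065 and 0.065 m and y of caster_mid in the frame of lower_tote between -0.025 and 0.025 m and z of caster_mid in the frame of lower_tote between 0 and 0.052 m and contact force between the fingers and caster below 0.1 N), for 0.2 s.
At the end, for the whole second after the job is handed in: Bottom tote upright on the bench, caster inside it; top tote stacked on it turned end for end (pulls at opposite ends): underside 66 to 74 mm above the bottom tote's, centred within 9 mm, level within 0.04 rad, in line within 0.1 rad; all released and at rest (all of step 2 and z of upper_tote in the frame of lower_tote between 0.066 and 0.074 m and x of upper_tote in the frame of lower_tote between -0.009 and 0.009 m and y of upper_tote in the frame of lower_tote between -0.009 and 0.009 m and x of upper_tote_pull in the frame of lower_tote below -0.08 m and angle between the z axis of upper_tote and the z axis of lower_tote, either way round below 0.04 rad and angle between the x axis of upper_tote and the x axis of lower_tote, either way round below 0.1 rad and angle between lower_tote's own z axis and vertical below 0.05 rad and height (world z) of lower_tote below 0.006 m and linear speed of each of upper_tote, lower_tote, caster below 0.02 m/s and contact force between the fingers and upper_tote below 0.1 N); the robot touches nothing.
It fails at once if the bottom tote is shifted by more than 40 mm (distance of lower_tote from where it was at the start of the episode above 0.04 m).
It fails at once if one of the other things on the bench is shifted by more than 40 mm (distance of any of other_tote, hammer, screwdriver, wrench, tape_measure, spray_can, jar from where it was at the start of the episode above 0.04 m).
It also fails if it takes over 72 s, if anything falls off the work surface, if the arm or the gripper's body presses on something with over 40 N, if the wrist force passes 120 N, or if a joint passes its speed limit or range.

## Working session

There is one attempt and no reset: what is moved stays moved. The work goes in short steps, Python scripts to look and compute and a tool call to move; the robot and the scene stay as the last step left them, time stands still between calls to the robot, and variables do not carry over. Pictures are saved under pics/ and viewed, and the job is handed in when it is done.

Besides the shell and the picture viewer there is one more tool, called after "Call:" as name(argument=value, ...) on one line, values as JSON. step_arm: Moves the arm, as the interface text tells. Its arguments: {"type":"object","properties":{"targets":{"type":"array"},"gripper":{"type":"number"},"force":{"type":"number"}},"required":["targets"]}

```bash
mkdir -p pics; python3 - <<'E'
from rig import telemetry, viewer, robot
import cv2,numpy as np
print(telemetry.get_obs()); print(robot.tip_reach)
for n in ["scene","side","wrist"]:
    c=viewer.camera(n); cv2.imwrite(f"pics/{n}0.png",c["img"]); np.savez(f"{n}0.npz",**c)
    print(n,c["K"],c["k1"],-c["R"].T@c["t"],c["R"])
E
```

```text
{'time': 0.0, 'q': array([-1.30349712e+00,  5.28432784e-01,  1.43389269e+00, -1.54055397e-05,
        1.18140815e+00, -1.78516190e-01]), 'joint_velocities': array([ 0.00120219,  0.00103756,  0.00236161, -0.00070239, -0.00046758,
       -0.00037388]), 'joint_torque': array([ 5.84028803e-04, -4.40039957e+01, -1.76591957e+01,  6.32832572e-02,
        5.82221069e-02, -1.64950793e-04]), 'position': array([ 0.26932431, -0.56322828,  0.24059517]), 'tool_rot': array([ 9.75257572e-01,  2.21069044e-01, -5.46208357e-05, -1.06911426e-03]), 'ft_force': array([ 0.61834101,  0.63803015, -0.68994645]), 'moment': array([-0.00750837,  0.05577159, -0.03275642]), 'grip_width': 0.08729094940932153}
0.019
scene [[414.06165318   0.         317.12908583]
 [  0.         414.06165318 203.58829885]
 [  0.           0.           1.        ]] 0.0021156801241137817 [1.28479241 0.74950158 1.15483561] [[-0.72118466  0.692618   -0.01315241]
 [ 0.50593441  0.51364239 -0.692966  ]
 [-0.47320509 -0.50641071 -0.72085029]]
side [[370.79104521   0.         320.32220876]
 [  0.         370.79104521 197.74192262]
 [  0.           0.           1.        ]] -0.014453971812817889 [0.41435502 0.93852404 0.65554102] [[-0.98543623 -0.16944537  0.01427258]
 [-0.09691195  0.49066749 -0.86594081]
 [ 0.13972657 -0.85471263 -0.4999428 ]]
wrist [[276.23412735   0.         324.49457042]
 [  0.         276.23412735 198.19327486]
 [  0.           0.           1.        ]] -0.04239746319030482 [ 0.33436007 -0.53166477  0.3842461 ] [[ 0.43169724 -0.90201775 -0.00120921]
 [-0.87008488 -0.41676726  0.2631679 ]
 [-0.23788608 -0.11255674 -0.96474929]]
```

View pics/scene0.png

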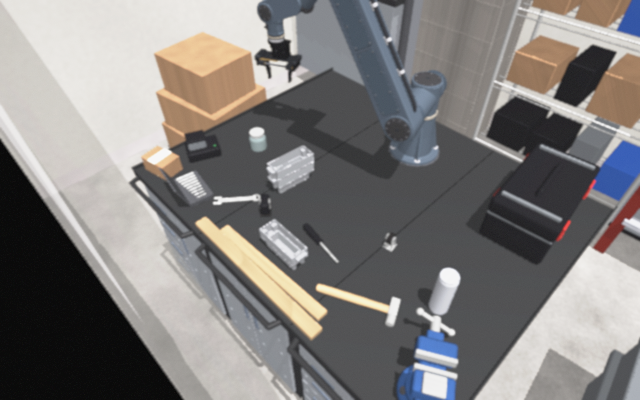

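View pics/side0.png

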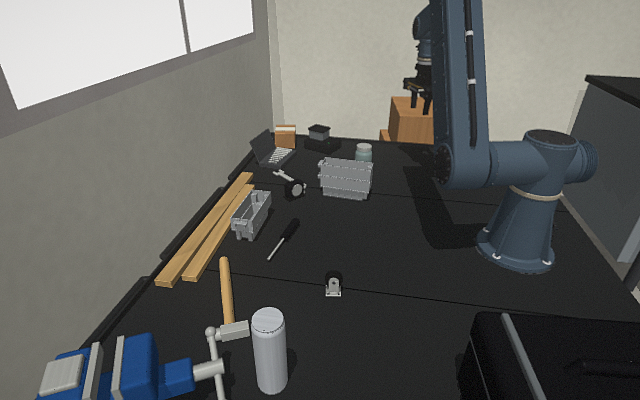

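View pics/wrist0.png

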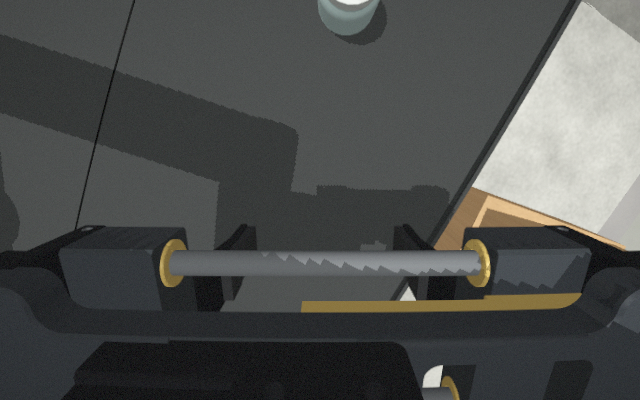

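The scene view shows the nested totes at about (290,168), the caster at (390,241), the third tote at (284,243) and the screwdriver at (321,243). Next I'll build point clouds.

```bash
cat > h.py <<'E'
import numpy as np,cv2
from scipy.spatial.transform import Rotation as Rn
def undist(c,uv):
    uv=np.asarray(uv,float).reshape(-1,1,2)
    return cv2.undistortPoints(uv,c["K"],np.array([float(c["k1"]),0,0,0])).reshape(-1,2)
def cloud(c,box=None):
    d=c["depth"];v,u=np.nonzero(d>0)
    if box is not None:
        m=(u>=box[0])&(u<box[2])&(v>=box[1])&(v<box[3]);u,v=u[m],v[m]
    n=undist(c,np.c_[u,v]);z=d[v,u]
    X=np.c_[n[:,0]*z,n[:,1]*z,z]
    return (X-c["t"])@c["R"],np.c_[u,v]
def proj(c,X):
    X=np.asarray(X,float).reshape(-1,3)@c["R"].T+c["t"]
    n=X[:,:2]/X[:,2:];r2=(n**2).sum(1,keepdims=True);n=n*(1+c["k1"]*r2)
    return np.c_[n[:,0]*c["K"][0,0]+c["K"][0,2],n[:,1]*c["K"][1,1]+c["K"][1,2]]
def crop(c,box,s,name):
    i=c["img"][box[1]:box[3],box[0]:box[2]];cv2.imwrite("pics/"+name,cv2.resize(i,None,fx=s,fy=s,interpolation=cv2.INTER_CUBIC))
def load(f): 
    z=np.load(f);return {k:z[k] for k in z.files}
E
python3 - <<'E'
from h import *
for n,bt,bc in [("scene",(255,135,330,200),(375,225,405,260)),("side",(300,145,390,210),(315,265,355,305))]:
    c=load(n+"0.npz")
    for b,l in ((bt,"tote"),(bc,"caster")):
        P,uv=cloud(c,b); m=(P[:,2]>.012)&(P[:,2]<.14);P=P[m]
        print(n,l,len(P),P.min(0),P.max(0),np.median(P,0))
        for lo in np.arange(0.0,.13,.01):
            k=(P[:,2]>lo)&(P[:,2]<=lo+.01)
            if k.sum()>3: print(round(lo,3),k.sum(),P[k,:2].mean(0).round(3),cv2.minAreaRect(P[k,:2].astype(np.float32)))
    crop(c,bt,8,f"{n}_t.png"); crop(c,bc,12,f"{n}_c.png")
E
```

```text
scene tote 1570 [ 0.42462335 -0.48335215  0.01240557] [ 0.69859432 -0.16444284  0.13160518] [ 0.51393694 -0.20150863  0.0836731 ]
0.01 65 [ 0.526 -0.282] ((0.5592246651649475, -0.3419199585914612), (0.28814876079559326, 0.23346862196922302), 85.6895980834961)
0.02 67 [ 0.512 -0.279] ((0.5116129517555237, -0.3380756378173828), (0.29108330607414246, 0.14198586344718933), 85.50520324707031)
0.03 55 [ 0.503 -0.323] ((0.5167692303657532, -0.33785930275917053), (0.2933707535266876, 0.14787541329860687), 86.68306732177734)
0.04 100 [ 0.522 -0.247] ((0.5527365207672119, -0.3275648355484009), (0.23433123528957367, 0.3012775480747223), 1.7654671669006348)
0.05 117 [ 0.541 -0.259] ((0.5691267251968384, -0.32450205087661743), (0.26813510060310364, 0.3113619387149811), 2.28739857673645)
0.06 140 [ 0.553 -0.244] ((0.5716955661773682, -0.32587969303131104), (0.266642302274704, 0.3034805655479431), 2.624703884124756)
0.07 172 [ 0.531 -0.234] ((0.5346984267234802, -0.3203205466270447), (0.17821119725704193, 0.3019404709339142), 5.793351650238037)
0.08 181 [ 0.514 -0.245] ((0.5102248787879944, -0.3329
[... 3411 characters left out ...]
206749916, 0.00430219154804945), 8.222528457641602)
0.02 35 [0.488 0.278] ((0.488078236579895, 0.2764820158481598), (0.02903897315263748, 0.008148632943630219), 9.738998413085938)
0.03 49 [0.487 0.277] ((0.4861963987350464, 0.2759883999824524), (0.03834575042128563, 0.009669048711657524), 8.193511009216309)
0.04 63 [0.488 0.275] ((0.4889442026615143, 0.2717934250831604), (0.04200158268213272, 0.019500836730003357), 1.590598225593567)
0.05 85 [0.488 0.271] ((0.488759845495224, 0.26825588941574097), (0.03675764054059982, 0.020859720185399055), 11.434549331665039)
0.06 40 [0.489 0.267] ((0.48825567960739136, 0.26602286100387573), (0.019042467698454857, 0.018414271995425224), 6.8080058097839355)
```

View pics/scene_t.png

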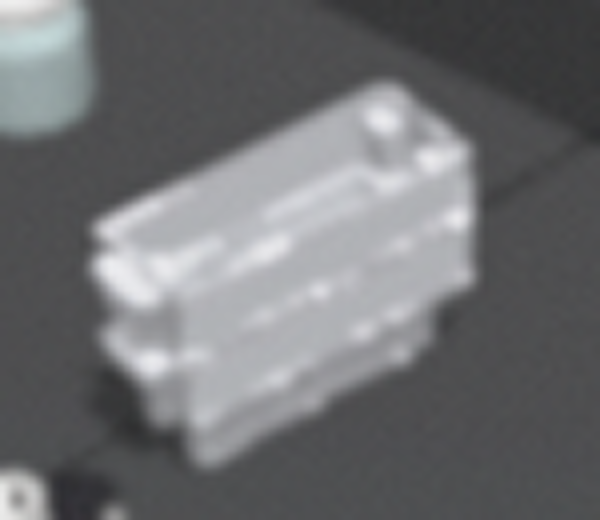

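View pics/side_t.png

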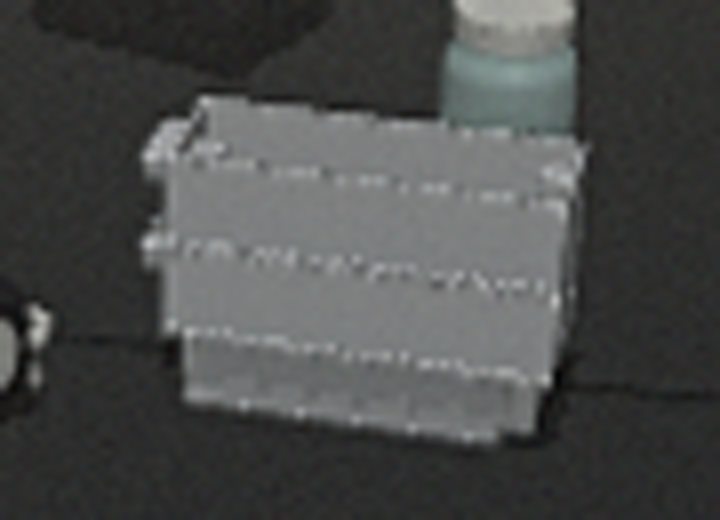

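View pics/scene_c.png

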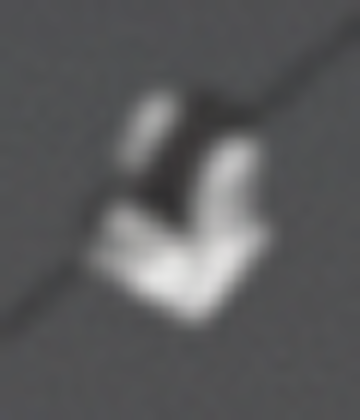

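View pics/side_c.png

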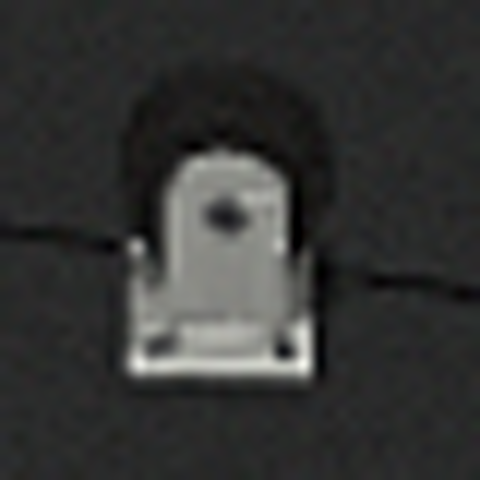

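The finger pulls are at the far (+x world) end. The caster's axle runs roughly along world y, because one leg face looks at the side camera. I'll check both poses by overlaying a wireframe.

```bash
cat >> h.py <<'E'
def T(x,y,yaw,P,z=0):
    P=np.array(P,float);c,s=np.cos(yaw),np.sin(yaw)
    return np.c_[x+c*P[:,0]-s*P[:,1],y+s*P[:,0]+c*P[:,1],P[:,2]+z]
def rect(lx,ly,z): return [[lx,ly,z],[-lx,ly,z],[-lx,-ly,z],[lx,-ly,z]]
def draw(c,polys,box,s,name):
    i=cv2.resize(c["img"][box[1]:box[3],box[0]:box[2]],None,fx=s,fy=s,interpolation=cv2.INTER_CUBIC)
    for P,col in polys:
        p=(proj(c,P)-[box[0],box[1]]+.5)*s-.5
        cv2.polylines(i,[p.round().astype(int)],True,col,1)
    cv2.imwrite("pics/"+name,i)
E
python3 - <<'E'
from h import *
R=(0,0,255);G=(0,255,0)
for n,bt,bc in [("scene",(255,135,330,200),(375,225,405,260)),("side",(300,145,390,210),(315,265,355,305))]:
    c=load(n+"0.npz"); a=np.deg2rad(-5.2)
    pol=[(T(.512,-.2205,a,rect(.086,.033,.123)),R),(T(.512,-.2205,a,rect(.086,.033,.083)),G),(T(.512,-.2205,a,rect(.086,.033,.04)),G)]
    draw(c,pol,bt,8,n+"_to.png")
    a=np.deg2rad(8)
    pol=[(T(.4885,.263,a,rect(.018,.018,.003)),R),(T(.4885,.263,a,[[.012,.014,.012],[.012,.014,.045],[0,.014,.052],[-.012,.014,.045],[-.012,.014,.012]]),G),
     (T(.4885,.263,a,[[.021*np.cos(t),0,.04+.021*np.sin(t)] for t in np.arange(0,6.28,.3)]),R)]
    draw(c,pol,bc,12,n+"_co.png")
a,b=[cv2.imread(f"pics/{x}_to.png") for x in("scene","side")]
cv2.imwrite("pics/to.png",np.hstack([cv2.resize(a[:520],(400,347)),cv2.resize(b,(400,289),).copy() if 0 else cv2.copyMakeBorder(cv2.resize(b,(400,289)),0,58,0,0,0)]))
E
```

```text
(no output)
```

View pics/scene_to.png

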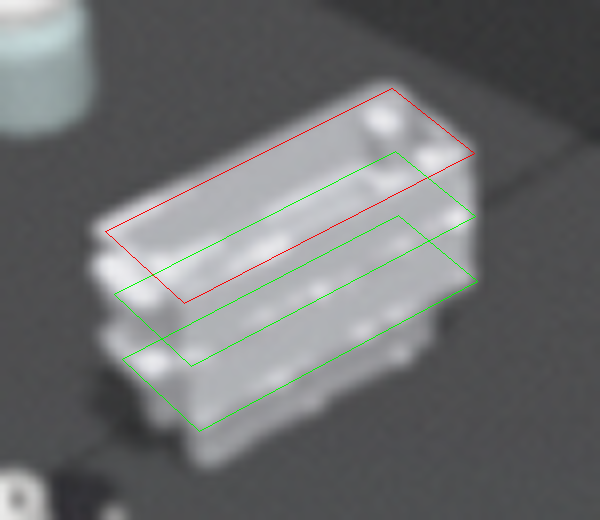

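View pics/side_to.png

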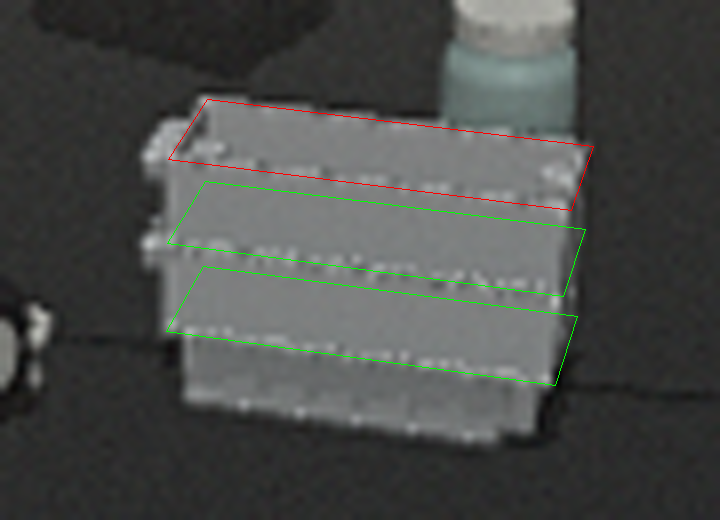

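View pics/side_co.png

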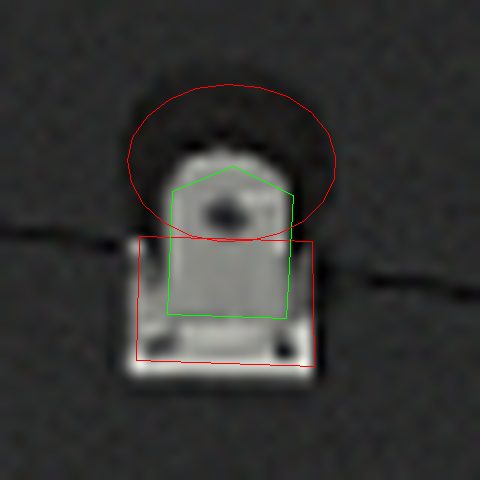

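View pics/scene_co.png

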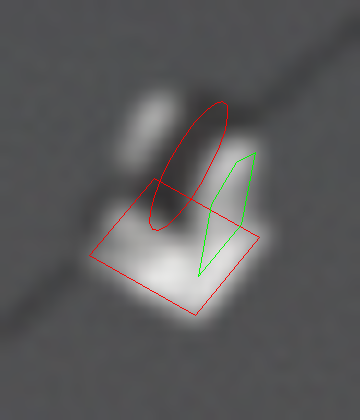

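The tote overlay fits to about 2 mm and the caster overlay to about 1 mm. Next I'll check the clear area and write a move planner.

```bash
cat >> h.py <<'E'
def tgt(x,y,z,yawdeg):
    """print shift in tool axes from the current pose to tool-down pose with tool x at world yaw"""
    from rig import telemetry
    o=telemetry.get_obs();p=o["position"];R0=Rn.from_quat(o["tool_rot"])
    R1=Rn.from_euler('z',yawdeg,degrees=True)*Rn.from_euler('x',180,degrees=True)
    d=R0.inv().apply(np.array([x,y,z])-p);r=(R0.inv()*R1).as_rotvec(degrees=True)
    X=R0.as_matrix()[:,0];yaw=np.degrees(np.arctan2(X[1],X[0]))
    print("t %.2f pos %s yaw %.2f tilt %.2f w %.4f F %s"%(o["time"],p.round(4),yaw,np.degrees(np.arccos(-R0.as_matrix()[2,2])),o["grip_width"],o["ft_force"].round(1)),"q",o["q"].round(2))
    print("d",d.round(4),"r",r.round(2))
E
python3 - <<'E'
from h import *
tgt(.513,-.22,.22,-5)
c=load("scene0.npz")
for uv in [(306,226),(338,262),(262,232),(295,262),(312,240)]:
    n=undist(c,[uv])[0];d=c["R"].T@np.array([n[0],n[1],1]);o=-c["R"].T@c["t"];print(uv,(o-d*o[2]/d[2]).round(3))
E
```

```text
t 0.15 pos [ 0.2694 -0.5634  0.2408] yaw 25.54 tilt 0.10 w 0.0871 F [ 0.4 -0.2  0.1] q [-1.3   0.53  1.43 -0.    1.18 -0.18]
d [ 0.3679 -0.2047  0.0212] r [-1.000e-01  1.000e-02  3.054e+01]
(306, 226) [ 0.635 -0.008  0.   ]
(338, 262) [0.667 0.187 0.   ]
(262, 232) [ 0.769 -0.099  0.   ]
(295, 262) [0.772 0.085 0.   ]
(312, 240) [0.665 0.055 0.   ]
```

Call:
step_arm(targets=[{"dx": 0.05, "dy": -0.03, "dz": 0.004, "rz": 6}, {"dx": 0.11, "dy": -0.06, "dz": 0.008, "rz": 12}, {"dx": 0.165, "dy": -0.09, "dz": 0.012, "rz": 18}, {"dx": 0.22, "dy": -0.12, "dz": 0.016, "rz": 24}, {"dx": 0.275, "dy": -0.15, "dz": 0.02, "rz": 30.5}], gripper=1, force=15)

```text
invalid input
```

```bash
python3 -c "
from h import *
tgt(.513,-.22,.22,-5)"
```

```text
t 0.15 pos [ 0.2694 -0.5634  0.2408] yaw 25.54 tilt 0.10 w 0.0871 F [ 0.4 -0.2  0.1] q [-1.3   0.53  1.43 -0.    1.18 -0.18]
d [ 0.3679 -0.2047  0.0212] r [-1.000e-01  1.000e-02  3.054e+01]
```

All six keys seem to be required in every row.

Call:
step_arm(targets=[{"dx": 0.05, "dy": -0.03, "dz": 0.004, "rx": 0, "ry": 0, "rz": 6}, {"dx": 0.11, "dy": -0.06, "dz": 0.008, "rx": 0, "ry": 0, "rz": 12}, {"dx": 0.165, "dy": -0.09, "dz": 0.012, "rx": 0, "ry": 0, "rz": 18}, {"dx": 0.22, "dy": -0.12, "dz": 0.016, "rx": 0, "ry": 0, "rz": 24}, {"dx": 0.275, "dy": -0.15, "dz": 0.02, "rx": 0, "ry": 0, "rz": 30.5}], gripper=1, force=15)

```text
time: 0.78
position: [0.4505, -0.3122, 0.2212]
tool_rot: [0.999, -0.045, -0.0, -0.001]
ft_force: [0.7, 0.8, 0.5]
grip_width: 0.0872
```

```bash
python3 -c "
from h import *
tgt(.513,-.22,.22,-5)"
```

```text
t 0.78 pos [ 0.4505 -0.3122  0.2212] yaw -5.20 tilt 0.10 w 0.0872 F [0.7 0.8 0.5] q [-0.81  0.45  1.65  0.    1.04  0.85]
d [ 0.0539 -0.0975  0.0014] r [-0.09  0.03 -0.2 ]
```

Call:
step_arm(targets=[{"dx": 0.018, "dy": -0.033, "dz": 0, "rx": 0, "ry": 0, "rz": 0}, {"dx": 0.036, "dy": -0.065, "dz": 0, "rx": 0, "ry": 0, "rz": 0}, {"dx": 0.054, "dy": -0.0975, "dz": 0, "rx": 0, "ry": 0, "rz": 0}, {"dx": 0.054, "dy": -0.0975, "dz": 0, "rx": 0, "ry": 0, "rz": 0}, {"dx": 0.054, "dy": -0.0975, "dz": 0, "rx": 0, "ry": 0, "rz": 0}])

```text
time: 1.4
position: [0.5128, -0.2202, 0.2212]
tool_rot: [0.999, -0.045, -0.001, -0.001]
ft_force: [-0.4, -0.1, -0.3]
grip_width: 0.0871
```

```bash
python3 -c "
from h import *
from rig import viewer
tgt(.513,-.22,.103,-5)
c=viewer.camera('wrist');np.savez('w1.npz',**c)
R=(0,0,255);a=np.deg2rad(-5)
draw(c,[(T(.513,-.22,a,rect(.086,.033,.123)),R)],(0,0,640,400),1,'w1.png')
P,uv=cloud(c);m=(P[:,2]>.1)&(P[:,2]<.135)&(abs(P[:,1]+.22)<.06)&(abs(P[:,0]-.51)<.13);print(m.sum(),P[m].min(0),P[m].max(0))
"
```

```text
t 1.40 pos [ 0.5128 -0.2202  0.2212] yaw -5.16 tilt 0.10 w 0.0871 F [-0.4 -0.1 -0.3] q [-0.61  0.46  1.62  0.    1.06  1.05]
d [ 0.0003 -0.      0.1182] r [-0.08  0.06 -0.16]
3892 [ 0.4273783  -0.26014505  0.10000027] [ 0.61556941 -0.179885    0.12554571]
```

View pics/w1.png

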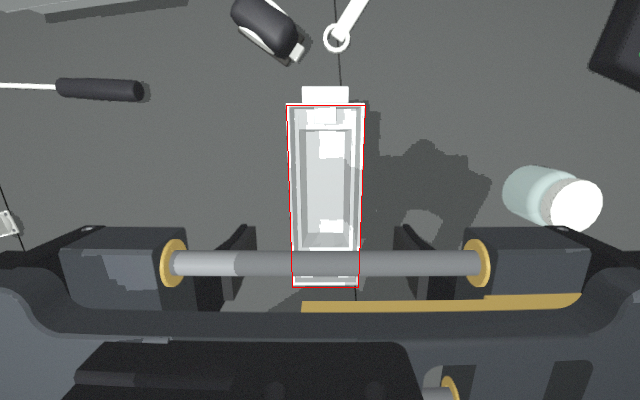

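The wrist view shows the top tote's rim matching the red model rectangle (288–365, 104–286). The pull is at (326,95), and the fingers straddle the tote symmetrically. I'll go down.

Call:
step_arm(targets=[{"dx": 0.001, "dy": 0, "dz": 0.035, "rx": 0, "ry": 0, "rz": 0}, {"dx": 0.001, "dy": 0, "dz": 0.07, "rx": 0, "ry": 0, "rz": 0}, {"dx": 0.001, "dy": 0, "dz": 0.1, "rx": 0, "ry": 0, "rz": 0}, {"dx": 0.001, "dy": 0, "dz": 0.115, "rx": 0, "ry": 0, "rz": 0}, {"dx": 0.001, "dy": 0, "dz": 0.115, "rx": 0, "ry": 0, "rz": 0}])

```text
time: 2.08
position: [0.5128, -0.221, 0.1054]
tool_rot: [0.999, -0.046, -0.001, -0.001]
ft_force: [0.2, 0.0, -0.9]
grip_width: 0.0867
```

Call:
step_arm(targets=[{"dx": 0, "dy": 0, "dz": 0, "rx": 0, "ry": 0, "rz": 0}, {"dx": 0, "dy": 0, "dz": 0, "rx": 0, "ry": 0, "rz": 0}, {"dx": 0, "dy": 0, "dz": 0, "rx": 0, "ry": 0, "rz": 0}, {"dx": 0, "dy": 0, "dz": 0, "rx": 0, "ry": 0, "rz": 0}, {"dx": 0, "dy": 0, "dz": 0, "rx": 0, "ry": 0, "rz": 0}], gripper=0.6, force=15)

```text
time: 2.7
position: [0.5132, -0.2211, 0.1063]
tool_rot: [0.999, -0.046, -0.001, -0.001]
ft_force: [-0.5, 1.5, 5.7]
grip_width: 0.0658
```

Gripped at 66 mm. I'll lift slowly and straight up.

Call:
step_arm(targets=[{"dx": 0, "dy": 0, "dz": -0.008, "rx": 0, "ry": 0, "rz": 0}, {"dx": 0, "dy": 0, "dz": -0.018, "rx": 0, "ry": 0, "rz": 0}, {"dx": 0, "dy": 0, "dz": -0.03, "rx": 0, "ry": 0, "rz": 0}, {"dx": 0, "dy": 0, "dz": -0.042, "rx": 0, "ry": 0, "rz": 0}, {"dx": 0, "dy": 0, "dz": -0.055, "rx": 0, "ry": 0, "rz": 0}])

```text
time: 3.32
position: [0.5133, -0.2212, 0.1623]
tool_rot: [0.999, -0.046, -0.001, -0.001]
ft_force: [-0.3, 0.7, -1.6]
grip_width: 0.0657
```

Call:
step_arm(targets=[{"dx": 0, "dy": 0, "dz": -0.015, "rx": 0, "ry": 0, "rz": 0}, {"dx": 0, "dy": 0, "dz": -0.035, "rx": 0, "ry": 0, "rz": 0}, {"dx": 0, "dy": 0, "dz": -0.055, "rx": 0, "ry": 0, "rz": 0}, {"dx": 0, "dy": 0, "dz": -0.07, "rx": 0, "ry": 0, "rz": 0}, {"dx": 0, "dy": 0, "dz": -0.07, "rx": 0, "ry": 0, "rz": 0}])

```text
time: 3.95
position: [0.5141, -0.2218, 0.2338]
tool_rot: [0.999, -0.046, 0.001, 0.0]
ft_force: [0.6, 0.2, -1.7]
grip_width: 0.0662
```

```bash
python3 -c "
from h import *
from rig import viewer
tgt(.48,.02,.23,-5)
c=viewer.camera('side');np.savez('s2.npz',**c)
crop(c,(250,80,450,220),4,'s2.png')
"
```

```text
t 3.95 pos [ 0.5141 -0.2218  0.2338] yaw -5.28 tilt 0.09 w 0.0662 F [ 0.6  0.2 -1.7] q [-0.61  0.45  1.61  0.    1.08  1.06]
d [-0.0562 -0.2376  0.0037] r [ 0.   -0.09 -0.28]
```

View pics/s2.png

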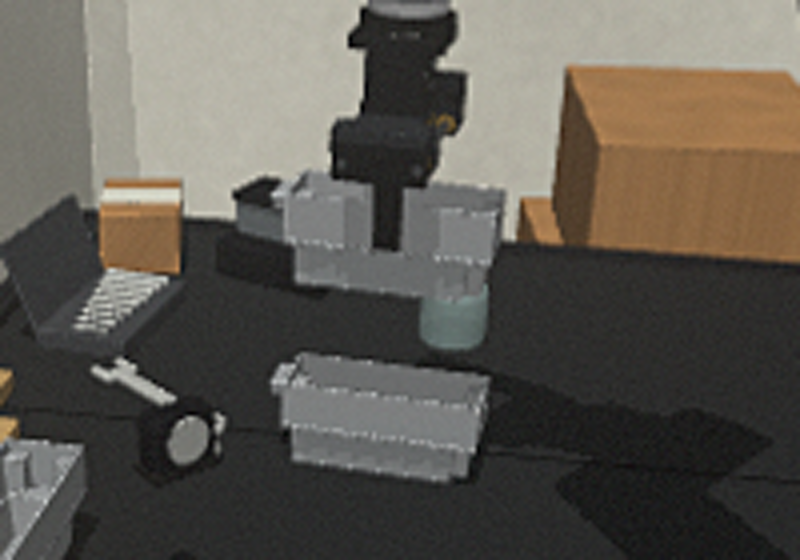

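The top tote came out cleanly, about 1.6 N of weight and level, and the bottom tote stayed put. I'll carry it to the middle and turn it end for end on the way.

Call:
step_arm(targets=[{"dx": -0.01, "dy": -0.04, "dz": 0, "rx": 0, "ry": 0, "rz": -8}, {"dx": -0.022, "dy": -0.095, "dz": 0, "rx": 0, "ry": 0, "rz": -18}, {"dx": -0.035, "dy": -0.15, "dz": 0, "rx": 0, "ry": 0, "rz": -28}, {"dx": -0.047, "dy": -0.2, "dz": 0, "rx": 0, "ry": 0, "rz": -38}, {"dx": -0.056, "dy": -0.237, "dz": 0, "rx": 0, "ry": 0, "rz": -48}])

```text
time: 4.62
position: [0.478, 0.0219, 0.2322]
tool_rot: [0.93, 0.367, -0.001, -0.001]
ft_force: [0.4, -1.0, -1.2]
grip_width: 0.0664
```

```bash
python3 -c "
from h import *
tgt(.48,.02,.23,85)"
```

```text
t 4.62 pos [0.478  0.0219 0.2322] yaw 43.11 tilt 0.20 w 0.0664 F [ 0.4 -1.  -1.2] q [-0.19  0.35  1.8   0.    1.    0.63]
d [0.0001 0.0027 0.0022] r [-2.100e-01 -2.000e-02 -4.189e+01]
```

Call:
step_arm(targets=[{"dx": 0, "dy": 0, "dz": 0, "rx": 0, "ry": 0, "rz": -10}, {"dx": 0, "dy": 0, "dz": 0, "rx": 0, "ry": 0, "rz": -20}, {"dx": 0, "dy": 0, "dz": 0, "rx": 0, "ry": 0, "rz": -30}, {"dx": 0, "dy": 0, "dz": 0, "rx": 0, "ry": 0, "rz": -40}, {"dx": 0, "dy": 0, "dz": 0, "rx": 0, "ry": 0, "rz": -50}])

```text
time: 5.25
position: [0.4773, 0.0221, 0.2312]
tool_rot: [0.686, 0.728, -0.001, -0.003]
ft_force: [0.1, -0.8, -1.8]
grip_width: 0.0659
```

Call:
step_arm(targets=[{"dx": 0, "dy": 0, "dz": 0, "rx": 0, "ry": 0, "rz": -10}, {"dx": 0, "dy": 0, "dz": 0, "rx": 0, "ry": 0, "rz": -20}, {"dx": 0, "dy": 0, "dz": 0, "rx": 0, "ry": 0, "rz": -30}, {"dx": 0, "dy": 0, "dz": 0, "rx": 0, "ry": 0, "rz": -40}, {"dx": 0, "dy": 0, "dz": 0, "rx": 0, "ry": 0, "rz": -50}])

```text
time: 5.88
position: [0.4766, 0.0222, 0.2303]
tool_rot: [0.311, 0.95, 0.0, -0.004]
ft_force: [-0.2, 0.1, -2.1]
grip_width: 0.066
```

```bash
python3 -c "
from h import *
tgt(.48,.02,.066,175)"
```

```text
t 5.88 pos [0.4766 0.0222 0.2303] yaw 143.76 tilt 0.47 w 0.0660 F [-0.2  0.1 -2.1] q [-0.19  0.35  1.8   0.    1.   -1.13]
d [-0.0053  0.0006  0.1643] r [-1.000e-02 -4.700e-01 -3.124e+01]
```

Call:
step_arm(targets=[{"dx": -0.001, "dy": 0, "dz": 0.01, "rx": 0, "ry": -0.1, "rz": -8}, {"dx": -0.002, "dy": 0, "dz": 0.03, "rx": 0, "ry": -0.2, "rz": -16}, {"dx": -0.003, "dy": 0, "dz": 0.055, "rx": 0, "ry": -0.3, "rz": -24}, {"dx": -0.004, "dy": 0, "dz": 0.08, "rx": 0, "ry": -0.4, "rz": -31}, {"dx": -0.005, "dy": 0, "dz": 0.1, "rx": 0, "ry": -0.5, "rz": -31}])

```text
time: 6.5
position: [0.479, 0.0196, 0.1286]
tool_rot: [0.045, 0.999, 0.0, -0.001]
ft_force: [-0.4, 0.5, -1.5]
grip_width: 0.0657
```

```bash
python3 -c "
from h import *
from rig import viewer
tgt(.48,.02,.066,175)
c=viewer.camera('side');np.savez('s3.npz',**c)
crop(c,(250,150,450,290),4,'s3.png')
"
```

```text
t 6.50 pos [0.479  0.0196 0.1286] yaw 174.80 tilt 0.12 w 0.0657 F [-0.4  0.5 -1.5] q [-0.19  0.52  1.9  -0.    0.73 -1.67]
d [-0.0011  0.0005  0.0626] r [ 0.   -0.12 -0.2 ]
```

View pics/s3.png

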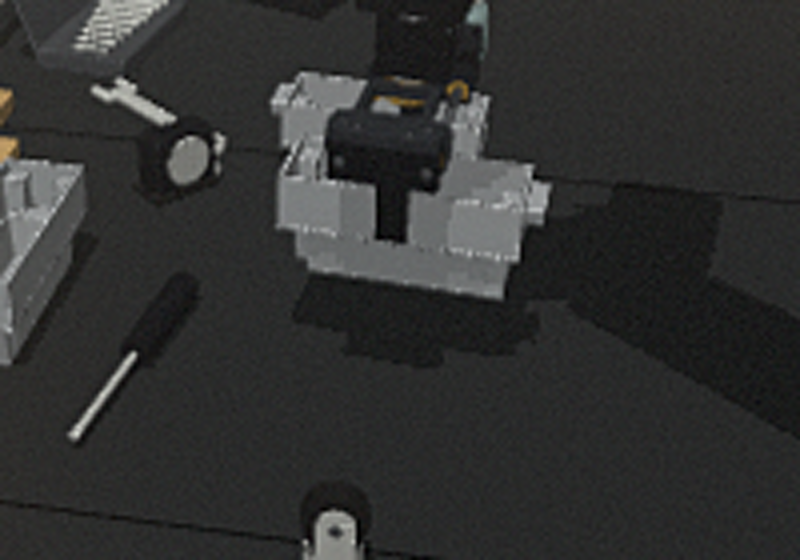

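The tote hangs level over the clear middle, with its pull now towards the robot (right side of the view). I'll set it down.

Call:
step_arm(targets=[{"dx": 0, "dy": 0, "dz": 0.02, "rx": 0, "ry": 0, "rz": 0}, {"dx": 0, "dy": 0, "dz": 0.04, "rx": 0, "ry": 0, "rz": 0}, {"dx": 0, "dy": 0, "dz": 0.055, "rx": 0, "ry": 0, "rz": 0}, {"dx": 0, "dy": 0, "dz": 0.062, "rx": 0, "ry": 0, "rz": 0}, {"dx": 0, "dy": 0, "dz": 0.0635, "rx": 0, "ry": 0, "rz": 0}])

```text
time: 7.18
position: [0.4766, 0.0199, 0.0632]
tool_rot: [0.046, 0.999, 0.0, -0.004]
ft_force: [-3.1, -1.1, 7.6]
grip_width: 0.0659
```

Call:
step_arm(targets=[{"dx": 0, "dy": 0, "dz": 0, "rx": 0, "ry": 0, "rz": 0}, {"dx": 0, "dy": 0, "dz": 0, "rx": 0, "ry": 0, "rz": 0}, {"dx": 0, "dy": 0, "dz": 0, "rx": 0, "ry": 0, "rz": 0}, {"dx": 0, "dy": 0, "dz": 0, "rx": 0, "ry": 0, "rz": 0}, {"dx": 0, "dy": 0, "dz": 0, "rx": 0, "ry": 0, "rz": 0}], gripper=1)

```text
time: 7.8
position: [0.4767, 0.0199, 0.0633]
tool_rot: [0.046, 0.999, 0.0, -0.004]
ft_force: [0.1, -0.4, 0.3]
grip_width: 0.0871
```

Call:
step_arm(targets=[{"dx": 0, "dy": 0, "dz": -0.02, "rx": 0, "ry": 0, "rz": 0}, {"dx": 0, "dy": 0, "dz": -0.05, "rx": 0, "ry": 0, "rz": 0}, {"dx": 0, "dy": 0, "dz": -0.09, "rx": 0, "ry": 0, "rz": 0}, {"dx": 0, "dy": 0, "dz": -0.12, "rx": 0, "ry": 0, "rz": 0}, {"dx": 0, "dy": 0, "dz": -0.12, "rx": 0, "ry": 0, "rz": 0}])

```text
time: 8.43
position: [0.4791, 0.0195, 0.1853]
tool_rot: [0.046, 0.999, -0.0, -0.001]
ft_force: [1.0, 0.2, -1.4]
grip_width: 0.0872
```

```bash
python3 -c "
from h import *
from rig import viewer
tgt(.488,.263,.18,187)
for n,b in (('scene',(240,130,400,250)),('side',(250,150,450,290))):
  c=viewer.camera(n);np.savez(n+'4.npz',**c);
  a=np.deg2rad(175);a2=np.deg2rad(-5)
  draw(c,[(T(.4785,.02,a,rect(.086,.033,.08)),(0,0,255)),(T(.513,-.22,a2,rect(.086,.033,.08)),(0,0,255)),(T(.513,-.22,a2,rect(.064,.0245,.0)),(0,255,0))],b,4,n+'4.png')
"
```

```text
t 8.43 pos [0.4791 0.0195 0.1853] yaw 174.77 tilt 0.13 w 0.0872 F [ 1.   0.2 -1.4] q [-0.19  0.42  1.85 -0.    0.88 -1.67]
d [0.0133 0.2433 0.0053] r [ 1.000e-02 -1.300e-01 -1.223e+01]
```

View pics/scene4.png

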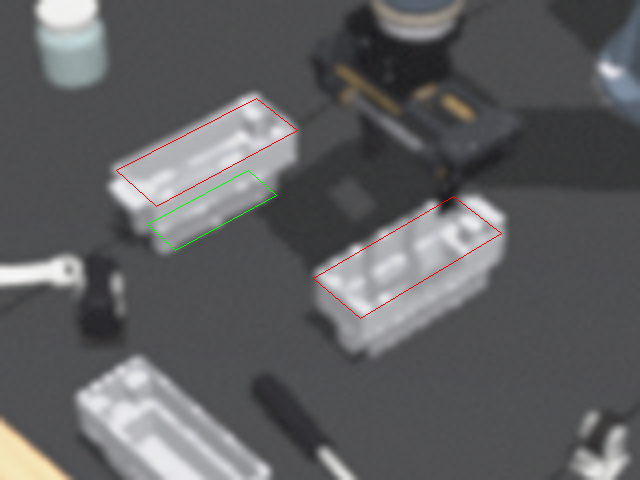

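View pics/side4.png

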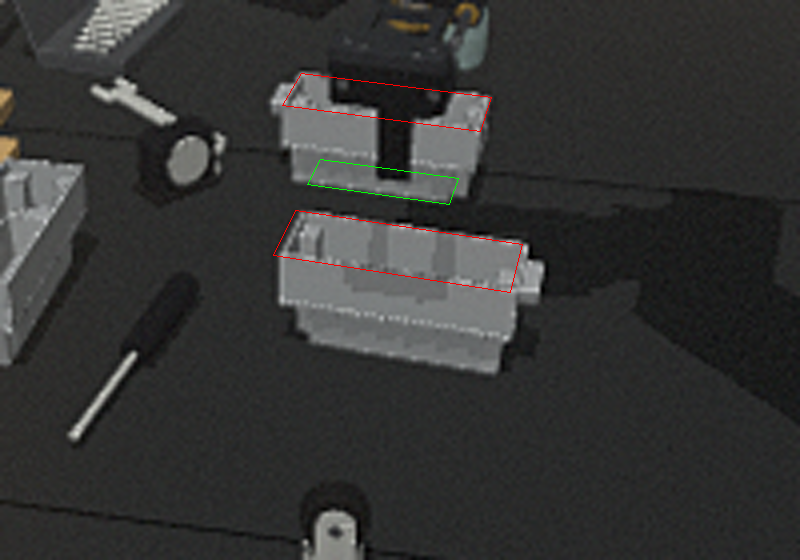

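The top tote is released and upright in the clear spot. The bottom tote is still on its model outline. Next is the caster.

Call:
step_arm(targets=[{"dx": 0.003, "dy": 0.055, "dz": 0, "rx": 0, "ry": 0, "rz": -3}, {"dx": 0.006, "dy": 0.11, "dz": 0, "rx": 0, "ry": 0, "rz": -6}, {"dx": 0.009, "dy": 0.17, "dz": 0, "rx": 0, "ry": 0, "rz": -9}, {"dx": 0.012, "dy": 0.22, "dz": 0, "rx": 0, "ry": 0, "rz": -12}, {"dx": 0.0133, "dy": 0.2433, "dz": 0.005, "rx": 0, "ry": -0.1, "rz": -12}], gripper=0.7)

```text
time: 9.15
position: [0.4851, 0.2658, 0.1765]
tool_rot: [-0.06, 0.998, 0.001, -0.004]
ft_force: [0.3, 0.3, 0.6]
grip_width: 0.0611
```

```bash
python3 -c "
from h import *
from rig import viewer
tgt(.488,.263,.1,187)
c=viewer.camera('wrist');np.savez('w5.npz',**c)
a=np.deg2rad(7);G=(0,255,0)
draw(c,[(T(.4885,.263,a,rect(.018,.018,.003)),(0,0,255)),(T(.4885,.263,a,rect(.008,.014,.052)),G)],(0,0,640,400),1,'w5.png')
draw(c,[(T(.4885,.263,a,rect(.018,.018,.003)),(0,0,255)),(T(.4885,.263,a,rect(.008,.014,.052)),G)],(240,150,440,290),4,'w5b.png')
"
```

```text
t 9.15 pos [0.4851 0.2658 0.1765] yaw -173.06 tilt 0.49 w 0.0611 F [0.3 0.3 0.6] q [ 0.3   0.52  1.67  0.    0.96 -1.4 ]
d [-0.0031 -0.0032  0.0765] r [ 0.11 -0.48 -0.06]
```

View pics/w5.png

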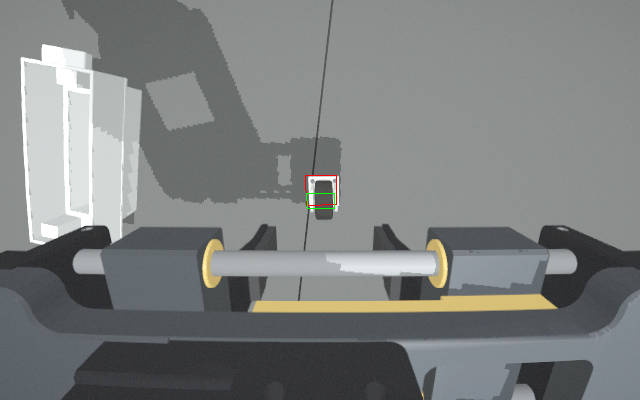

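View pics/w5b.png

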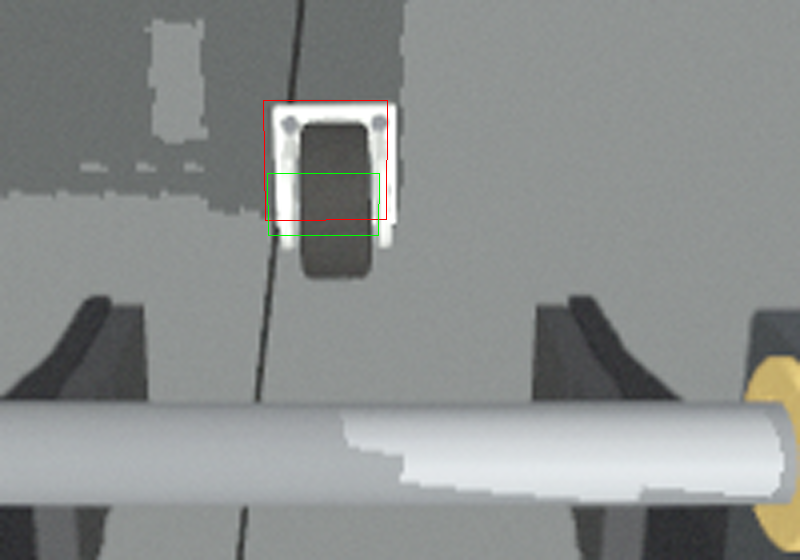

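The wrist view shows the caster at column ~324, centred between the fingers. The overlay sits about 2.5 mm too far left, so the caster's y is about 0.2655. Going down.

Call:
step_arm(targets=[{"dx": -0.003, "dy": 0, "dz": 0.03, "rx": 0, "ry": -0.4, "rz": 0}, {"dx": -0.003, "dy": 0, "dz": 0.065, "rx": 0, "ry": -0.4, "rz": 0}, {"dx": -0.003, "dy": 0, "dz": 0.1, "rx": 0, "ry": -0.4, "rz": 0}, {"dx": -0.003, "dy": 0, "dz": 0.125, "rx": 0, "ry": -0.4, "rz": 0}, {"dx": -0.003, "dy": 0, "dz": 0.1345, "rx": 0, "ry": -0.4, "rz": 0}])

```text
time: 9.82
position: [0.4846, 0.2669, 0.0385]
tool_rot: [-0.06, 0.998, 0.001, -0.004]
ft_force: [0.4, -0.2, -0.3]
grip_width: 0.0611
```

Call:
step_arm(targets=[{"dx": 0, "dy": 0, "dz": 0, "rx": 0, "ry": 0, "rz": 0}, {"dx": 0, "dy": 0, "dz": 0, "rx": 0, "ry": 0, "rz": 0}, {"dx": 0, "dy": 0, "dz": 0, "rx": 0, "ry": 0, "rz": 0}, {"dx": 0, "dy": 0, "dz": 0, "rx": 0, "ry": 0, "rz": 0}, {"dx": 0, "dy": 0, "dz": 0, "rx": 0, "ry": 0, "rz": 0}], gripper=0.2, force=15)

```text
time: 10.45
position: [0.485, 0.2668, 0.0393]
tool_rot: [-0.06, 0.998, 0.001, -0.003]
ft_force: [0.1, -1.3, 4.7]
grip_width: 0.0279
```

```bash
python3 -c "
from h import *
tgt(.488,.2655,.25,187)"
```

```text
t 10.45 pos [0.485  0.2668 0.0393] yaw -173.07 tilt 0.39 w 0.0279 F [ 0.1 -1.3  4.7] q [ 0.3   0.74  1.75  0.01  0.65 -1.4 ]
d [-0.0015 -0.0012 -0.2107] r [ 0.12 -0.38 -0.07]
```

Gripped at 28 mm, matching the fork width. Lifting and carrying.

Call:
step_arm(targets=[{"dx": 0, "dy": 0, "dz": -0.02, "rx": 0, "ry": 0, "rz": 0}, {"dx": 0, "dy": 0, "dz": -0.06, "rx": 0, "ry": 0, "rz": 0}, {"dx": 0, "dy": 0, "dz": -0.11, "rx": 0, "ry": 0, "rz": 0}, {"dx": 0, "dy": 0, "dz": -0.16, "rx": 0, "ry": 0, "rz": 0}, {"dx": 0, "dy": 0, "dz": -0.17, "rx": 0, "ry": 0, "rz": 0}])

```text
time: 11.08
position: [0.4879, 0.2673, 0.2127]
tool_rot: [-0.06, 0.998, 0.002, 0.0]
ft_force: [0.8, -0.4, -1.6]
grip_width: 0.0277
```

```bash
python3 -c "
from h import *
tgt(.513,-.217,.21,85)"
```

```text
t 11.07 pos [0.4879 0.2673 0.2127] yaw -173.07 tilt 0.21 w 0.0277 F [ 0.8 -0.4 -1.6] q [ 0.3   0.47  1.64  0.    1.03 -1.4 ]
d [ 0.0335 -0.4838  0.0009] r [  0.18  -0.16 101.93]
```

Call:
step_arm(targets=[{"dx": 0.003, "dy": -0.04, "dz": 0, "rx": 0, "ry": 0, "rz": 10}, {"dx": 0.006, "dy": -0.09, "dz": 0, "rx": 0, "ry": 0, "rz": 20}, {"dx": 0.01, "dy": -0.14, "dz": 0, "rx": 0, "ry": 0, "rz": 30}, {"dx": 0.013, "dy": -0.19, "dz": 0, "rx": 0, "ry": 0, "rz": 40}, {"dx": 0.017, "dy": -0.24, "dz": 0, "rx": 0, "ry": 0, "rz": 50}])

```text
time: 11.7
position: [0.4989, 0.0258, 0.2103]
tool_rot: [0.37, 0.929, 0.002, -0.002]
ft_force: [0.1, -0.8, -1.4]
grip_width: 0.0278
```

```bash
python3 -c "
from h import *
tgt(.513,-.217,.21,85)"
```

```text
t 11.70 pos [0.4989 0.0258 0.2103] yaw 136.61 tilt 0.30 w 0.0278 F [ 0.1 -0.8 -1.4] q [-0.17  0.41  1.77  0.    0.96 -0.99]
d [-0.1771 -0.1667 -0.0008] r [-5.000e-02 -3.000e-01  5.161e+01]
```

Call:
step_arm(targets=[{"dx": -0.036, "dy": -0.034, "dz": 0, "rx": 0, "ry": 0, "rz": 10}, {"dx": -0.072, "dy": -0.068, "dz": 0, "rx": 0, "ry": 0, "rz": 20}, {"dx": -0.108, "dy": -0.102, "dz": 0, "rx": 0, "ry": 0, "rz": 30}, {"dx": -0.144, "dy": -0.136, "dz": 0, "rx": 0, "ry": 0, "rz": 40}, {"dx": -0.177, "dy": -0.167, "dz": 0, "rx": 0, "ry": 0, "rz": 51}])

```text
time: 12.32
position: [0.5117, -0.2182, 0.2074]
tool_rot: [0.735, 0.679, 0.0, -0.004]
ft_force: [-0.1, -0.7, -1.1]
grip_width: 0.0282
```

Call:
step_arm(targets=[{"dx": 0, "dy": 0, "dz": 0, "rx": 0, "ry": 0, "rz": 1}, {"dx": 0, "dy": 0, "dz": 0, "rx": 0, "ry": 0, "rz": 1}, {"dx": 0, "dy": 0, "dz": 0, "rx": 0, "ry": 0, "rz": 1}, {"dx": 0, "dy": 0, "dz": 0, "rx": 0, "ry": 0, "rz": 1}, {"dx": 0, "dy": 0, "dz": 0, "rx": 0, "ry": 0, "rz": 1}])

```text
time: 12.95
position: [0.5119, -0.2174, 0.2076]
tool_rot: [0.74, 0.673, 0.0, -0.004]
ft_force: [1.7, -0.3, -0.7]
grip_width: 0.0279
```

```bash
python3 -c "
from h import *
from rig import viewer
tgt(.513,-.217,.11,85)
c=viewer.camera('wrist');np.savez('w6.npz',**c)
a=np.deg2rad(-5);G=(0,255,0)
draw(c,[(T(.513,-.22,a,rect(.086,.033,.08)),(0,0,255)),(T(.513,-.22,a,rect(.061,.0215,.003)),G)],(0,0,640,400),1,'w6.png')
for n,b in (('scene',(240,100,360,200)),('side',(280,80,400,220))):
  c=viewer.camera(n);np.savez(n+'6.npz',**c);
  draw(c,[(T(.513,-.22,a,rect(.086,.033,.08)),(0,0,255)),(T(.513,-.22,a,rect(.018,.018,.173)),G)],b,4,n+'6.png')
"
```

```text
t 12.95 pos [ 0.5119 -0.2174  0.2076] yaw 84.55 tilt 0.48 w 0.0279 F [ 1.7 -0.3 -0.7] q [-0.6   0.48  1.64  0.    1.03 -0.51]
d [-0.0001  0.0016  0.0975] r [-0.32 -0.35 -0.45]
```

View pics/w6.png

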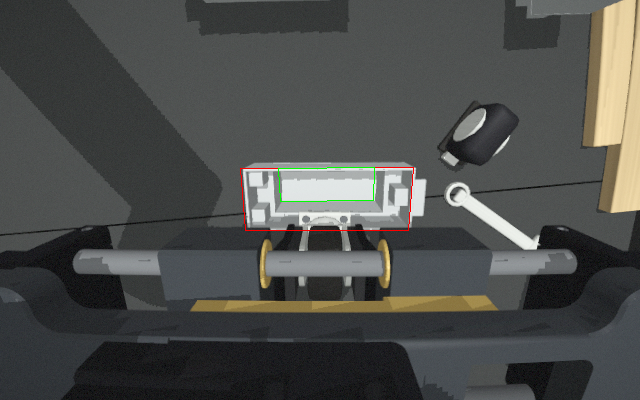

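View pics/scene6.png

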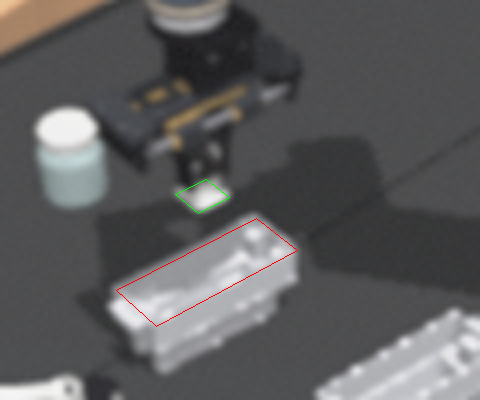

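View pics/side6.png

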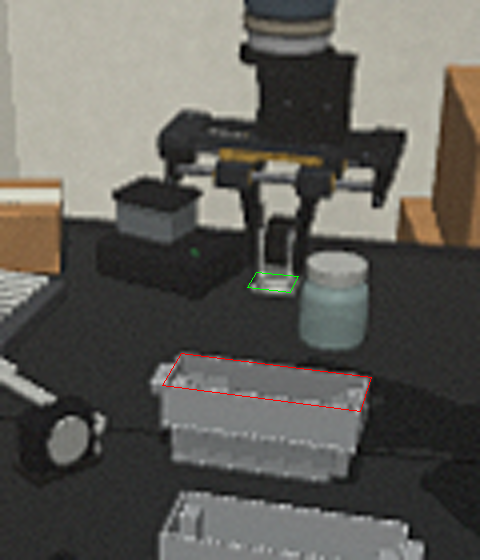

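```bash
python3 -c "
from h import *
c=load('w6.npz')
a=np.deg2rad(-5);G=(0,255,0)
draw(c,[(T(.513,-.22,a,rect(.086,.033,.08)),(0,0,255)),(T(.513,-.22,a,rect(.061,.0215,.003)),G),(T(.513,-.22,a,rect(.018,.018,.1713)),G)],(235,150,435,270),4,'w6b.png')
for n,b,y in (('scene',(240,100,360,200),0),('side',(280,80,400,220),0)):
  c=load(n+'6.npz')
  P,uv=cloud(c,b)
  m=(abs(P[:,2]-.171)<.02)&(abs(P[:,0]-.513)<.04)&(abs(P[:,1]+.22)<.04);Q=P[m];print(n,m.sum(),cv2.minAreaRect(Q[Q[:,2]<.174][:,:2].astype(np.float32)),Q.min(0),Q.max(0))
  m=(abs(P[:,2]-.075)<.012)&(abs(P[:,0]-.513)<.11)&(abs(P[:,1]+.22)<.06);Q=P[m];print(n,m.sum(),cv2.minAreaRect(Q[:,:2].astype(np.float32)))
"
```

```text
scene 51 ((0.5159122943878174, -0.21817979216575623), (0.02541463077068329, 0.04571208730340004), 45.80937576293945) [ 0.49357086 -0.24271544  0.1692746 ] [ 0.53013487 -0.20342515  0.19010984]
scene 407 ((0.5199055671691895, -0.22199976444244385), (0.07423846423625946, 0.18645477294921875), 83.20272827148438)
side 75 ((0.5093677043914795, -0.2203594446182251), (0.03655834123492241, 0.035280343145132065), 84.73127746582031) [ 0.49012357 -0.23694151  0.16826781] [ 0.53250728 -0.20240297  0.19090793]
side 557 ((0.5200697779655457, -0.22083699703216553), (0.07392337918281555, 0.18531423807144165), 85.80123901367188)
```

View pics/w6b.png

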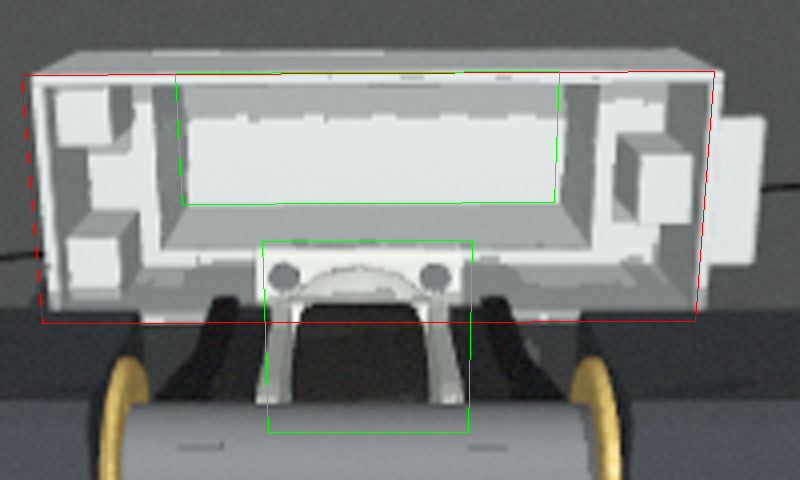

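The tote rim at columns 32–722 (zoomed) sits about 2 mm towards +x of the model, and y matches. The cameras disagree by 1–2 mm on the caster's y offset, which is within the tub's ±3.5 mm. I'll go part way down with small corrections and check again.

Call:
step_arm(targets=[{"dx": 0.001, "dy": 0.002, "dz": 0.02, "rx": -0.3, "ry": -0.35, "rz": -0.4}, {"dx": 0.001, "dy": 0.002, "dz": 0.04, "rx": -0.3, "ry": -0.35, "rz": -0.4}, {"dx": 0.001, "dy": 0.002, "dz": 0.06, "rx": -0.3, "ry": -0.35, "rz": -0.4}, {"dx": 0.001, "dy": 0.002, "dz": 0.075, "rx": -0.3, "ry": -0.35, "rz": -0.4}, {"dx": 0.001, "dy": 0.002, "dz": 0.08, "rx": -0.3, "ry": -0.35, "rz": -0.4}])

```text
time: 13.72
position: [0.5132, -0.2164, 0.1267]
tool_rot: [0.738, 0.675, -0.0, -0.001]
ft_force: [0.1, -0.3, -1.9]
grip_width: 0.0274
```

```bash
python3 -c "
from h import *
from rig import viewer
tgt(.514,-.2165,.045,85)
for n,b in (('scene',(250,125,330,200)),('side',(305,120,385,210))):
  c=viewer.camera(n);np.savez(n+'7.npz',**c);crop(c,b,6,n+'7.png')
a,b=cv2.imread('pics/scene7.png'),cv2.imread('pics/side7.png');b=b[:450]
cv2.imwrite('pics/c7.png',cv2.resize(np.hstack([a,b]),(800,375)))
c=viewer.camera('wrist');crop(c,(235,130,435,270),4,'w7.png')
"
```

```text
t 13.72 pos [ 0.5132 -0.2164  0.1267] yaw 84.91 tilt 0.10 w 0.0274 F [ 0.1 -0.3 -1.9] q [-0.6   0.6   1.7  -0.    0.84 -0.51]
d [-0.0001  0.0009  0.0817] r [-0.09 -0.04 -0.09]
```

View pics/c7.png

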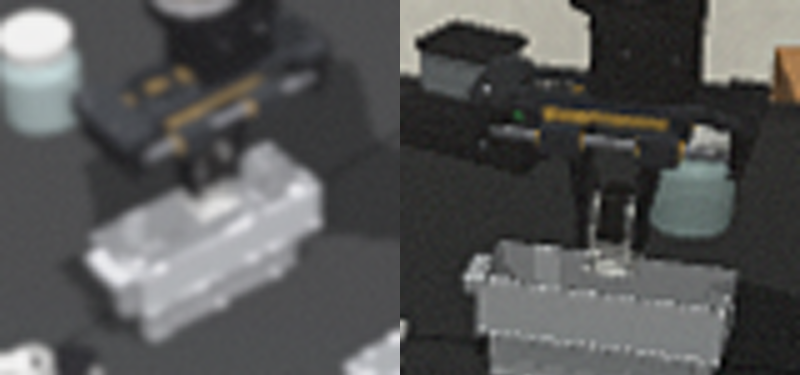

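View pics/w7.png

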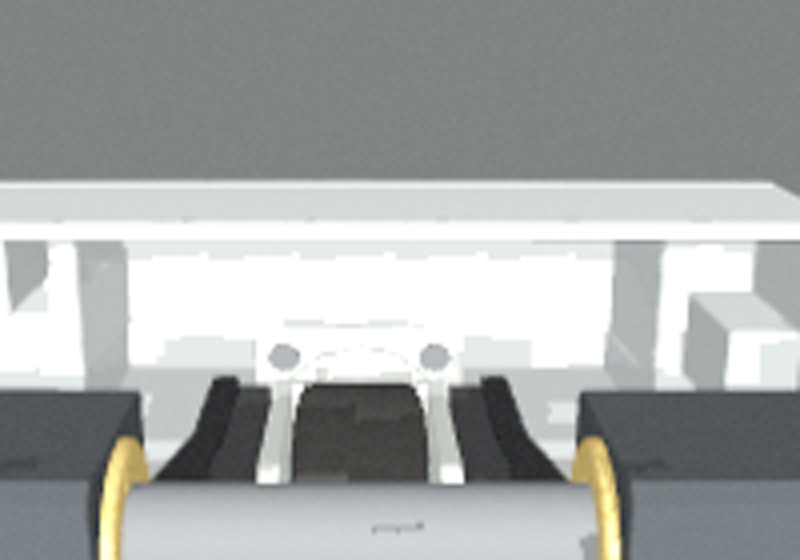

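```bash
cat >> h.py <<'E'
def hit(c,uv,z):
    n=undist(c,uv);d=np.c_[n,np.ones(len(n))]@c["R"];o=-c["R"].T@c["t"]
    return o+d*((z-o[2])/d[:,2])[:,None]
E
python3 -c "
from h import *
from rig import viewer
c=viewer.camera('wrist');np.savez('w7.npz',**c)
f=lambda u,v:((u+.5)/4-.5+235,(v+.5)/4-.5+130)
a=np.deg2rad(-5);R=np.array([[np.cos(a),np.sin(a)],[-np.sin(a),np.cos(a)]])
loc=lambda P:((P[:,:2]-[.5145,-.22])@R.T*1000).round(1)
print('plate far corners',loc(hit(c,[f(258,327),f(465,327)],.0904)))
print('rim outer far/inner far',loc(hit(c,[f(360,220),f(360,241)],.08)))
g=c['img'][150:235,325].mean(1);print(g.round(0))
c=load('w6.npz');f=lambda u,v:((u+.5)/4-.5+235,(v+.5)/4-.5+150)
print('w6 rim L,R,far',loc(hit(c,[f(32,200),f(722,100),f(400,73),f(400,83)],.08)),'floor near corners',loc(hit(c,[f(187,205),f(562,205)],.003)),'plate',loc(hit(c,[f(257,250),f(465,250)],.1713)))
print('posts',loc(hit(c,[f(642,225),f(692,222),f(692,153),f(640,153)],.07)))
"
```

```text
plate far corners [[-18.2  17. ]
 [ 17.4  17. ]]
rim outer far/inner far [[-0.7 33.5]
 [-0.7 29.7]]
[131. 131. 132. 129. 130. 132. 131. 132. 130. 130. 130. 131. 129. 133.
 130. 131. 132. 132. 130. 133. 130. 130. 131. 131. 163. 209. 214. 215.
 215. 217. 216. 216. 216. 217. 213. 250. 255. 255. 255. 246. 233. 235.
 234. 235. 255. 255. 255. 255. 255. 255. 255. 255. 255. 255. 255. 255.
 255. 255. 255. 255. 230. 225. 255. 255. 255. 255. 249. 255. 255. 255.
 255. 255. 255. 236. 229. 190.  58.  65.  68.  68.  70.  73.  76.  78.
  70.]
w6 rim L,R,far [[-87.4   0.7]
 [ 87.1  25.5]
 [  6.7  32.7]
 [  6.8  30.2]] floor near corners [[-60.8 -22.1]
 [ 62.1 -22.8]] plate [[-20.3  16.3]
 [ 15.3  16.1]]
posts [[71.5 -9.8]
 [84.8 -9.1]
 [83.5  9.7]
 [69.8  9.8]]
```

In tote coordinates the plate's far edge is at y = 17.0 mm, where 18 is ideal, so the caster is only 1 mm off. Lowering it in with a 1 mm correction.

Call:
step_arm(targets=[{"dx": 0.001, "dy": 0, "dz": 0.015, "rx": 0, "ry": 0, "rz": 0}, {"dx": 0.001, "dy": 0, "dz": 0.03, "rx": 0, "ry": 0, "rz": 0}, {"dx": 0.001, "dy": 0, "dz": 0.045, "rx": 0, "ry": 0, "rz": 0}, {"dx": 0.001, "dy": 0, "dz": 0.06, "rx": 0, "ry": 0, "rz": 0}, {"dx": 0.001, "dy": 0, "dz": 0.065, "rx": 0, "ry": 0, "rz": 0}])

```text
time: 14.55
position: [0.5134, -0.2155, 0.0614]
tool_rot: [0.738, 0.675, -0.0, -0.001]
ft_force: [-0.5, -0.3, -0.8]
grip_width: 0.028
```

```bash
python3 -c "
from h import *
tgt(.5135,-.2155,.044,85)"
```

```text
t 14.55 pos [ 0.5134 -0.2155  0.0614] yaw 84.91 tilt 0.10 w 0.0280 F [-0.5 -0.3 -0.8] q [-0.6   0.71  1.74 -0.    0.7  -0.51]
d [-0.      0.0001  0.0174] r [-0.09 -0.04 -0.09]
```

Call:
step_arm(targets=[{"dx": 0, "dy": 0, "dz": 0.006, "rx": 0, "ry": 0, "rz": 0}, {"dx": 0, "dy": 0, "dz": 0.011, "rx": 0, "ry": 0, "rz": 0}, {"dx": 0, "dy": 0, "dz": 0.015, "rx": 0, "ry": 0, "rz": 0}, {"dx": 0, "dy": 0, "dz": 0.0175, "rx": 0, "ry": 0, "rz": 0}, {"dx": 0, "dy": 0, "dz": 0.018, "rx": 0, "ry": 0, "rz": 0}])

```text
time: 15.18
position: [0.5134, -0.2155, 0.0434]
tool_rot: [0.738, 0.675, -0.0, -0.001]
ft_force: [0.2, -0.3, -2.0]
grip_width: 0.0276
```

Call:
step_arm(targets=[{"dx": 0, "dy": 0, "dz": 0.001, "rx": 0, "ry": 0, "rz": 0}, {"dx": 0, "dy": 0, "dz": 0.001, "rx": 0, "ry": 0, "rz": 0}, {"dx": 0, "dy": 0, "dz": 0.001, "rx": 0, "ry": 0, "rz": 0}, {"dx": 0, "dy": 0, "dz": 0.001, "rx": 0, "ry": 0, "rz": 0}, {"dx": 0, "dy": 0, "dz": 0.001, "rx": 0, "ry": 0, "rz": 0}], gripper=0.55)

```text
time: 15.8
position: [0.5134, -0.2155, 0.0425]
tool_rot: [0.738, 0.675, -0.0, -0.001]
ft_force: [1.4, -0.1, 0.5]
grip_width: 0.0476
```

Call:
step_arm(targets=[{"dx": 0, "dy": 0, "dz": -0.01, "rx": 0, "ry": 0, "rz": 0}, {"dx": 0, "dy": 0, "dz": -0.04, "rx": 0, "ry": 0, "rz": 0}, {"dx": 0, "dy": 0, "dz": -0.09, "rx": 0, "ry": 0, "rz": 0}, {"dx": 0, "dy": 0, "dz": -0.14, "rx": 0, "ry": 0, "rz": 0}, {"dx": 0, "dy": 0, "dz": -0.15, "rx": 0, "ry": 0, "rz": 0}])

```text
time: 16.42
position: [0.5155, -0.2167, 0.1968]
tool_rot: [0.738, 0.675, 0.001, 0.003]
ft_force: [0.7, -1.1, 0.5]
grip_width: 0.0476
```

```bash
python3 -c "
from h import *
from rig import viewer
tgt(.4785,.02,.19,175)
c=viewer.camera('wrist');np.savez('w8.npz',**c);crop(c,(220,130,450,270),3,'w8.png')
"
```

```text
t 16.43 pos [ 0.5155 -0.2167  0.1968] yaw 84.91 tilt 0.40 w 0.0476 F [ 0.7 -1.1  0.5] q [-0.6   0.49  1.65 -0.    0.99 -0.51]
d [ 0.2326 -0.0579  0.0056] r [  0.11   0.43 -90.09]
```

View pics/w8.png

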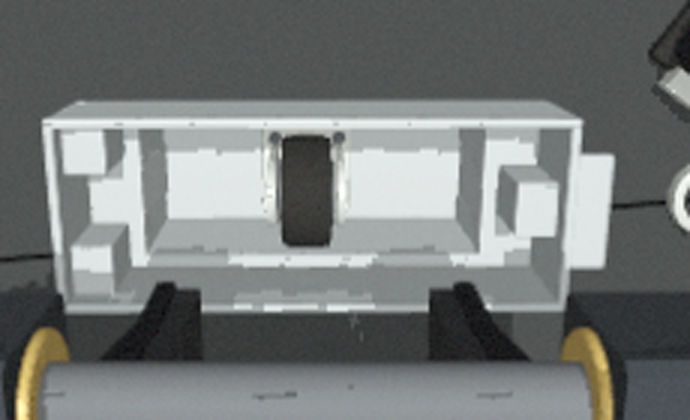

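The caster stands upright in the middle of the bottom tote, wheel at (307,190) zoomed. I'll measure the tote from this picture and then move over the top tote.

```bash
python3 -c "
from h import *
c=load('w8.npz')
f=lambda u,v:((u+.5)/3-.5+220,(v+.5)/3-.5+130)
P=hit(c,[f(43,120),f(581,120),f(571,310),f(62,310)],.08);print(P.round(4),P.mean(0).round(4))
d=P[1]-P[0];print(np.degrees(np.arctan2(d[1],d[0])),np.linalg.norm(d)); d=P[2]-P[3];print(np.degrees(np.arctan2(d[1],d[0])),np.linalg.norm(d),np.linalg.norm(P[0]-P[3]),np.linalg.norm(P[1]-P[2]))
"
```

```text
[[ 0.433  -0.1799  0.08  ]
 [ 0.6035 -0.1951  0.08  ]
 [ 0.5999 -0.2601  0.08  ]
 [ 0.428  -0.2446  0.08  ]] [ 0.5161 -0.2199  0.08  ]
-5.101909061526484 0.17114374678900668
-5.172134493175516 0.17258324398505426 0.06488228120106465 0.06512793008495675
```

Call:
step_arm(targets=[{"dx": 0.045, "dy": -0.012, "dz": 0, "rx": 0, "ry": 0, "rz": -10}, {"dx": 0.093, "dy": -0.023, "dz": 0, "rx": 0, "ry": 0, "rz": -20}, {"dx": 0.14, "dy": -0.035, "dz": 0, "rx": 0, "ry": 0, "rz": -30}, {"dx": 0.19, "dy": -0.047, "dz": 0, "rx": 0, "ry": 0, "rz": -40}, {"dx": 0.2326, "dy": -0.058, "dz": 0, "rx": 0, "ry": 0, "rz": -50}], gripper=1)

```text
time: 17.1
position: [0.4761, 0.0223, 0.1939]
tool_rot: [0.381, 0.925, -0.001, 0.001]
ft_force: [0.5, -0.5, -0.2]
grip_width: 0.0851
```

```bash
python3 -c "
from h import *
tgt(.4785,.02,.19,175)"
```

```text
t 17.10 pos [0.4761 0.0223 0.1939] yaw 135.25 tilt 0.14 w 0.0851 F [ 0.5 -0.5 -0.2] q [-0.19  0.4   1.85 -0.    0.89 -0.98]
d [-0.0033  0.0001  0.0039] r [ -0.1    0.09 -39.75]
```

Call:
step_arm(targets=[{"dx": -0.003, "dy": 0, "dz": 0, "rx": 0, "ry": 0, "rz": -10}, {"dx": -0.003, "dy": 0, "dz": 0, "rx": 0, "ry": 0, "rz": -20}, {"dx": -0.003, "dy": 0, "dz": 0, "rx": 0, "ry": 0, "rz": -30}, {"dx": -0.003, "dy": 0, "dz": 0, "rx": 0, "ry": 0, "rz": -40}, {"dx": -0.003, "dy": 0, "dz": 0, "rx": 0, "ry": 0, "rz": -40}])

```text
time: 17.73
position: [0.4772, 0.0204, 0.1927]
tool_rot: [0.042, 0.999, -0.001, -0.001]
ft_force: [-0.0, 0.4, 0.5]
grip_width: 0.0867
```

```bash
python3 -c "
from h import *
from rig import viewer
tgt(.4785,.02,.066,175)
c=viewer.camera('wrist');np.savez('w9.npz',**c);
draw(c,[(T(.4785,.02,np.deg2rad(-5),rect(.086,.033,.08)),(0,0,255))],(230,70,430,310),2.5 and 3,'w9.png')
"
```

```text
t 17.73 pos [0.4772 0.0204 0.1927] yaw 175.13 tilt 0.16 w 0.0867 F [-0.   0.4  0.5] q [-0.19  0.41  1.84 -0.    0.89 -1.67]
d [-0.0016 -0.      0.1267] r [-0.11 -0.12  0.13]
```

View pics/w9.png

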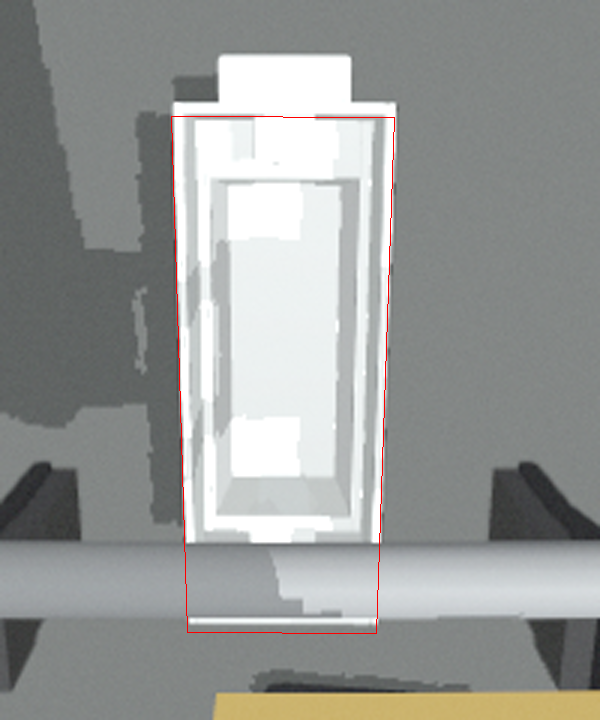

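The rim sits about 4.5 mm nearer the pull side than the model, so its centre is at x ≈ 0.474. That agrees with the grasp offset. I'll grasp it centred there.

Call:
step_arm(targets=[{"dx": 0.003, "dy": 0, "dz": 0.03, "rx": 0, "ry": 0, "rz": 0}, {"dx": 0.003, "dy": 0, "dz": 0.065, "rx": 0, "ry": 0, "rz": 0}, {"dx": 0.003, "dy": 0, "dz": 0.1, "rx": 0, "ry": 0, "rz": 0}, {"dx": 0.003, "dy": 0, "dz": 0.12, "rx": 0, "ry": 0, "rz": 0}, {"dx": 0.003, "dy": 0, "dz": 0.1285, "rx": 0, "ry": 0, "rz": 0}])

```text
time: 18.4
position: [0.4732, 0.0205, 0.063]
tool_rot: [0.044, 0.999, -0.001, -0.002]
ft_force: [0.2, 0.0, -0.7]
grip_width: 0.0867
```

Call:
step_arm(targets=[{"dx": 0, "dy": 0, "dz": 0, "rx": 0, "ry": 0, "rz": 0}, {"dx": 0, "dy": 0, "dz": 0, "rx": 0, "ry": 0, "rz": 0}, {"dx": 0, "dy": 0, "dz": 0, "rx": 0, "ry": 0, "rz": 0}, {"dx": 0, "dy": 0, "dz": 0, "rx": 0, "ry": 0, "rz": 0}, {"dx": 0, "dy": 0, "dz": 0, "rx": 0, "ry": 0, "rz": 0}], gripper=0.6, force=15)

```text
time: 19.02
position: [0.4737, 0.0203, 0.0637]
tool_rot: [0.044, 0.999, -0.001, -0.002]
ft_force: [-0.3, -1.0, 6.1]
grip_width: 0.066
```

```bash
python3 -c "
from h import *
tgt(.474,.02,.25,175)"
```

```text
t 19.02 pos [0.4737 0.0203 0.0637] yaw 174.94 tilt 0.20 w 0.0660 F [-0.3 -1.   6.1] q [-0.19  0.65  1.94 -0.    0.55 -1.67]
d [ 0.0003 -0.0006 -0.1863] r [-0.1  -0.17 -0.06]
```

Call:
step_arm(targets=[{"dx": 0, "dy": 0, "dz": -0.015, "rx": 0, "ry": 0, "rz": 0}, {"dx": 0, "dy": 0, "dz": -0.05, "rx": 0, "ry": 0, "rz": 0}, {"dx": 0, "dy": 0, "dz": -0.1, "rx": 0, "ry": 0, "rz": 0}, {"dx": 0, "dy": 0, "dz": -0.15, "rx": 0, "ry": 0, "rz": 0}, {"dx": 0, "dy": 0, "dz": -0.175, "rx": 0, "ry": 0, "rz": 0}])

```text
time: 19.65
position: [0.4748, 0.0206, 0.2411]
tool_rot: [0.044, 0.999, -0.001, 0.0]
ft_force: [0.3, 0.4, -2.0]
grip_width: 0.0662
```

```bash
python3 -c "
from h import *
tgt(.5155,-.22,.24,174.9)"
```

```text
t 19.65 pos [0.4748 0.0206 0.2411] yaw 174.95 tilt 0.12 w 0.0662 F [ 0.3  0.4 -2. ] q [-0.19  0.33  1.8  -0.    1.02 -1.67]
d [-0.0617 -0.2361  0.0016] r [-0.12  0.04  0.05]
```

Call:
step_arm(targets=[{"dx": -0.011, "dy": -0.04, "dz": 0, "rx": 0, "ry": 0, "rz": 0}, {"dx": -0.025, "dy": -0.095, "dz": 0, "rx": 0, "ry": 0, "rz": 0}, {"dx": -0.04, "dy": -0.15, "dz": 0, "rx": 0, "ry": 0, "rz": 0}, {"dx": -0.053, "dy": -0.2, "dz": 0, "rx": 0, "ry": 0, "rz": 0}, {"dx": -0.0617, "dy": -0.236, "dz": 0, "rx": 0, "ry": 0, "rz": 0}])

```text
time: 20.27
position: [0.5152, -0.222, 0.2411]
tool_rot: [0.045, 0.999, -0.001, -0.0]
ft_force: [0.2, 0.0, -2.1]
grip_width: 0.0657
```

Call:
step_arm(targets=[{"dx": 0, "dy": 0, "dz": 0.01, "rx": 0, "ry": 0, "rz": 0}, {"dx": 0, "dy": 0, "dz": 0.025, "rx": 0, "ry": 0, "rz": 0}, {"dx": 0, "dy": 0, "dz": 0.04, "rx": 0, "ry": 0, "rz": 0}, {"dx": 0, "dy": 0, "dz": 0.05, "rx": 0, "ry": 0, "rz": 0}, {"dx": 0, "dy": 0, "dz": 0.05, "rx": 0, "ry": 0, "rz": 0}])

```text
time: 20.9
position: [0.5147, -0.2209, 0.1899]
tool_rot: [0.044, 0.999, -0.0, -0.001]
ft_force: [-0.6, 0.2, -1.2]
grip_width: 0.066
```

```bash
python3 -c "
from h import *
from rig import viewer
tgt(.5155,-.22,.165,174.9)
from rig import telemetry
z=telemetry.get_obs()['position'][2]-.0637
a=np.deg2rad(-5)
ps=[]
for n,b in (('scene',(250,115,330,195)),('side',(305,100,385,210))):
  c=viewer.camera(n);np.savez(n+'10.npz',**c)
  draw(c,[(T(.5155,-.22,a,rect(.086,.033,.08)),(0,0,255)),(T(.5155,-.22,a,rect(.086,.033,.08),z),(0,255,0)),(T(.5155,-.22,a,rect(.086,.033,.04),z),(0,255,0))],b,7,n+'10.png')
c=viewer.camera('wrist');np.savez('w10.npz',**c);crop(c,(200,50,450,300),3,'w10.png')
"; python3 -c "
import cv2;a=cv2.imread('pics/w10.png');cv2.imwrite('pics/w10.png',a[:600])"
```

```text
t 20.90 pos [ 0.5147 -0.2209  0.1899] yaw 174.92 tilt 0.14 w 0.0660 F [-0.6  0.2 -1.2] q [-0.6   0.51  1.65 -0.    0.99 -2.09]
d [-0.0008  0.001   0.0249] r [-0.02 -0.14  0.02]
```

View pics/scene10.png

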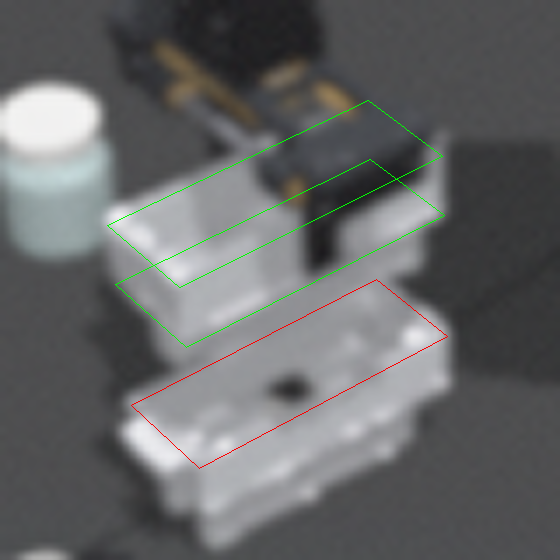

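```bash
python3 -c "
import cv2;a=cv2.imread('pics/side10.png');cv2.imwrite('pics/side10.png',a[170:])"
```

```text
(no output)
```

View pics/side10.png

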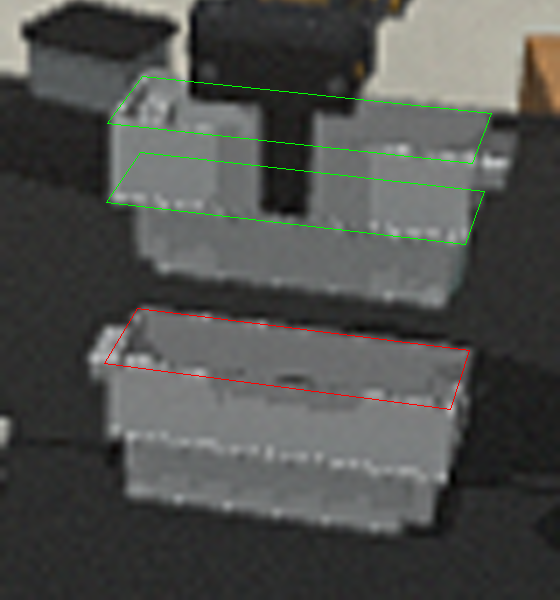

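View pics/w10.png

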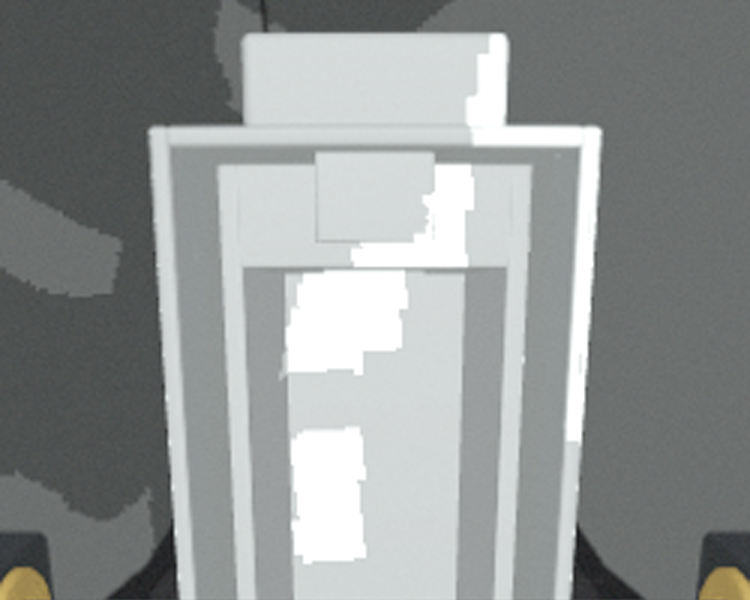

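Both totes sit against their outlines with the same 0–1 mm residuals, with pulls at opposite ends. Lowering, with a 1 mm correction.

Call:
step_arm(targets=[{"dx": -0.001, "dy": 0.001, "dz": 0.01, "rx": 0, "ry": -0.1, "rz": 0}, {"dx": -0.001, "dy": 0.001, "dz": 0.02, "rx": 0, "ry": -0.1, "rz": 0}, {"dx": -0.001, "dy": 0.001, "dz": 0.03, "rx": 0, "ry": -0.1, "rz": 0}, {"dx": -0.001, "dy": 0.001, "dz": 0.038, "rx": 0, "ry": -0.1, "rz": 0}, {"dx": -0.001, "dy": 0.001, "dz": 0.042, "rx": 0, "ry": -0.1, "rz": 0}])

```text
time: 21.68
position: [0.5165, -0.2211, 0.1486]
tool_rot: [0.045, 0.999, -0.001, 0.001]
ft_force: [0.7, 0.6, -1.8]
grip_width: 0.0658
```

```bash
python3 -c "
from h import *
from rig import viewer
tgt(.5155,-.22,.1337,174.9)
from rig import telemetry
z=telemetry.get_obs()['position'][2]-.0637
a=np.deg2rad(-5)
c=viewer.camera('side');draw(c,[(T(.5155,-.22,a,rect(.086,.033,.08)),(0,0,255)),(T(.5155,-.22,a,rect(.086,.033,.04),z),(0,255,0))],(305,130,385,210),7,'side11.png')
"
```

```text
t 21.68 pos [ 0.5165 -0.2211  0.1486] yaw 174.88 tilt 0.13 w 0.0658 F [ 0.7  0.6 -1.8] q [-0.6   0.57  1.68 -0.    0.89 -2.08]
d [0.0011 0.001  0.0149] r [-0.09  0.09 -0.02]
```

View pics/side11.png

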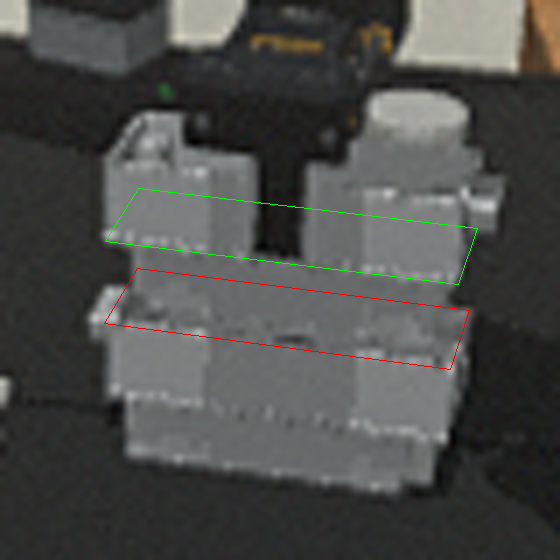

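Call:
step_arm(targets=[{"dx": 0.001, "dy": 0.001, "dz": 0.004, "rx": 0, "ry": 0, "rz": 0}, {"dx": 0.001, "dy": 0.001, "dz": 0.008, "rx": 0, "ry": 0, "rz": 0}, {"dx": 0.001, "dy": 0.001, "dz": 0.011, "rx": 0, "ry": 0, "rz": 0}, {"dx": 0.001, "dy": 0.001, "dz": 0.0135, "rx": 0, "ry": 0, "rz": 0}, {"dx": 0.001, "dy": 0.001, "dz": 0.0145, "rx": 0, "ry": 0, "rz": 0}])

```text
time: 22.35
position: [0.5156, -0.22, 0.1338]
tool_rot: [0.045, 0.999, -0.001, 0.001]
ft_force: [-0.7, 0.4, -0.4]
grip_width: 0.0659
```

Call:
step_arm(targets=[{"dx": 0, "dy": 0, "dz": 0.0005, "rx": 0, "ry": 0, "rz": 0}, {"dx": 0, "dy": 0, "dz": 0.0008, "rx": 0, "ry": 0, "rz": 0}, {"dx": 0, "dy": 0, "dz": 0.0008, "rx": 0, "ry": 0, "rz": 0}, {"dx": 0, "dy": 0, "dz": 0.0008, "rx": 0, "ry": 0, "rz": 0}, {"dx": 0, "dy": 0, "dz": 0.0008, "rx": 0, "ry": 0, "rz": 0}])

```text
time: 22.98
position: [0.5157, -0.22, 0.1337]
tool_rot: [0.045, 0.999, -0.001, 0.001]
ft_force: [-0.5, 1.3, 5.9]
grip_width: 0.0657
```

```bash
python3 -c "
from h import *
from rig import viewer
tgt(.5155,-.22,.1337,174.9)
c=viewer.camera('side');crop(c,(305,130,385,210),7,'side12.png')
"
```

```text
t 22.98 pos [ 0.5157 -0.22    0.1337] yaw 174.87 tilt 0.14 w 0.0657 F [-0.5  1.3  5.9] q [-0.6   0.59  1.69 -0.    0.86 -2.08]
d [ 0.0002 -0.     -0.    ] r [-0.09  0.11 -0.03]
```

View pics/side12.png

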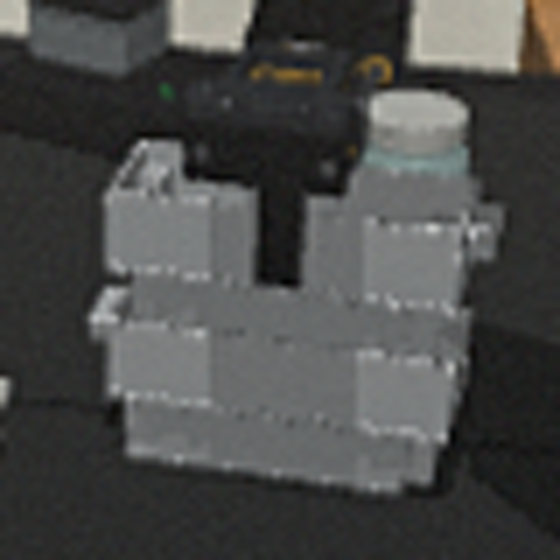

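The upper tote is in contact (+5.9 N) exactly at the stacked height, 0.1337 − 0.0637 = 0.070. Releasing and retreating.

Call:
step_arm(targets=[{"dx": 0, "dy": 0, "dz": 0, "rx": 0, "ry": 0, "rz": 0}, {"dx": 0, "dy": 0, "dz": 0, "rx": 0, "ry": 0, "rz": 0}, {"dx": 0, "dy": 0, "dz": 0, "rx": 0, "ry": 0, "rz": 0}, {"dx": 0, "dy": 0, "dz": 0, "rx": 0, "ry": 0, "rz": 0}, {"dx": 0, "dy": 0, "dz": 0, "rx": 0, "ry": 0, "rz": 0}], gripper=1)

```text
time: 23.65
position: [0.5157, -0.22, 0.1336]
tool_rot: [0.045, 0.999, -0.001, 0.001]
ft_force: [0.6, 0.4, -0.1]
grip_width: 0.0867
```

Call:
step_arm(targets=[{"dx": 0, "dy": 0, "dz": -0.01, "rx": 0, "ry": 0, "rz": 0}, {"dx": 0, "dy": 0, "dz": -0.035, "rx": 0, "ry": 0, "rz": 0}, {"dx": 0, "dy": 0, "dz": -0.07, "rx": 0, "ry": 0, "rz": 0}, {"dx": 0, "dy": 0, "dz": -0.1, "rx": 0, "ry": 0, "rz": 0}, {"dx": 0, "dy": 0, "dz": -0.11, "rx": 0, "ry": 0, "rz": 0}])

```text
time: 24.28
position: [0.5165, -0.2204, 0.2461]
tool_rot: [0.045, 0.999, -0.002, 0.003]
ft_force: [0.3, 0.6, 0.1]
grip_width: 0.0871
```

```bash
python3 -c "
from h import *
from rig import viewer
tgt(.5155,-.22,.1337,174.9)
a=np.deg2rad(-5.1)
for n,b in (('scene',(250,115,330,195)),('side',(305,130,385,210))):
  c=viewer.camera(n);np.savez(n+'13.npz',**c)
  L=[(T(.5155,-.22,a,rect(.086,.033,h)),k) for h,k in ((.15,(0,255,0)),(.11,(0,255,0)),(.08,(0,0,255)))]
  draw(c,L,b,7,n+'13.png')
  P,uv=cloud(c,b)
  for lo,hi in ((.045,.078),(.115,.148)):
    m=(P[:,2]>lo)&(P[:,2]<hi)&(abs(P[:,0]-.513)<.11)&(abs(P[:,1]+.22)<.06);print(n,lo,cv2.minAreaRect(P[m,:2].astype(np.float32)))
c=viewer.camera('wrist');np.savez('w13.npz',**c);draw(c,[(T(.5155,-.22,a,rect(.086,.033,.15)),(0,255,0))],(220,30,430,300),2,'w13.png')
"
```

```text
t 24.27 pos [ 0.5165 -0.2204  0.2461] yaw 174.88 tilt 0.40 w 0.0871 F [0.3 0.6 0.1] q [-0.6   0.43  1.59 -0.    1.11 -2.08]
d [0.0017 0.0007 0.1124] r [-0.22  0.34 -0.02]
scene 0.045 ((0.52044677734375, -0.2142811417579651), (0.07155004143714905, 0.18862566351890564), 77.79218292236328)
scene 0.115 ((0.508044958114624, -0.21963053941726685), (0.0745810866355896, 0.1910562664270401), 85.2394027709961)
side 0.045 ((0.5186294317245483, -0.21112748980522156), (0.18825627863407135, 0.07119792699813843), 1.1669268608093262)
side 0.115 ((0.5084508061408997, -0.2187305986881256), (0.07672997564077377, 0.18574027717113495), 84.62295532226562)
```

View pics/scene13.png

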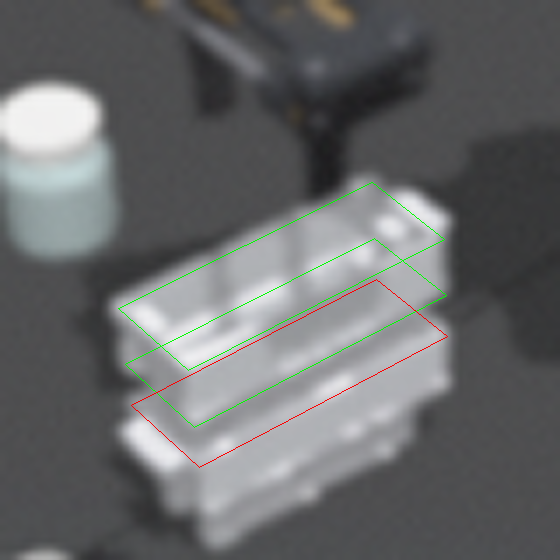

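View pics/side13.png

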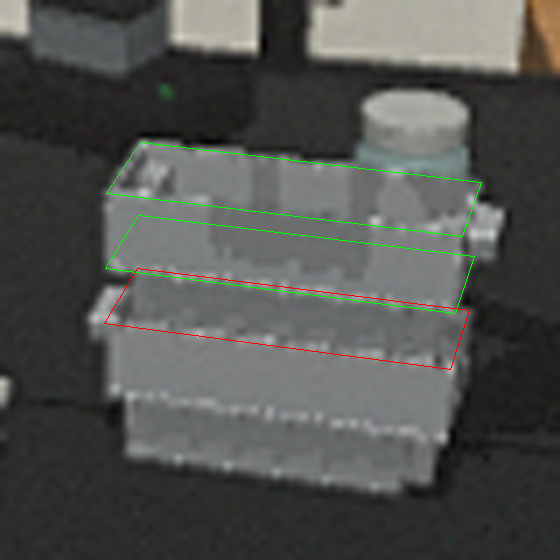

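View pics/w13.png

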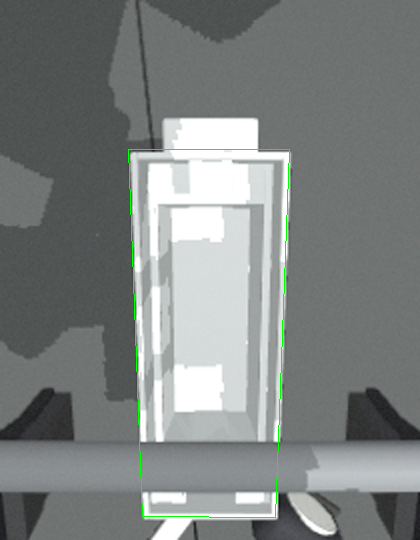

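All three views show the upper rim on the model outline at z = 0.150: level, in line, and with its pull towards the robot. The gripper is clear, so I'm handing in.

```bash
python3 -c "
from rig import robot
print(robot.hand_in())"
```

```text
the job is handed in; nothing more can be done
None
```

The job is handed in at about 24 s of the 72 s allowed. `hand_in` gives no verdict, so the result below rests on my own checks.

**What I did:** I lifted the top tote straight out, turned it end for end and stood it released on the clear middle of the bench. I put the caster upright in the centre of the bottom tote with its axle lengthwise. I then stacked the top tote on the posts, released it and backed the gripper off.

**Last checks:**
- **Height:** the tote touched down (about 6 N) with its underside at 70 mm. The scene, side and wrist views all show its rim at about 150 mm, as a proper stack should be.
- **Alignment:** it is level, in line and centred within about 2 mm in those views, with the pulls at opposite ends.
- **Bottom tote:** no movement was visible, and its outline still matches in the final views.
- **Caster:** it was last seen upright in the bottom tote just after release, before the top tote covered it.
- **Other things on the bench:** the arm never touched them, and nothing looked moved in the pictures I took.

**Disagreements:**
- The cameras differed by 1–3 mm, within their stated calibration, on the caster's position and the tote's x. I went by the wrist camera.
- The final box fits to the depth points of the bottom tote's band came out skewed and a few millimetres off, probably because the fit caught background or upper-tote points. I relied on the image outlines instead.

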